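# Load the crucibles in reverse order

## Task

Move the four capped crucibles from the white preparation rack into the nests of the grey loading rack in reverse order: the one nearest the violet end block of the preparation rack goes into the nest farthest from the violet end block of the loading rack, and so on, until the one farthest from the block stands in the nest nearest the other block. Each crucible's foot is held under the U-shaped lip of its cradle, so slide it well forward (towards the colour tag) until its foot is clear of the lip before lifting it. Keep the crucibles upright all the way, without tilting them, and leave each one standing flat in its own nest.

Things in the scene. Friction and masses are not known exactly. Their poses are not given: they have to be found in the camera images.
- crucible_red (a point): Centre (half-way up) of the loose red-capped crucible: upright white ceramic body 28 mm in diameter, red cap of the same diameter on top, on a steel foot disc 48 mm in diameter, 6 mm thick. 76 mm tall in all: this point is 38 mm above its underside; about 130 g. z is its own axis, up. Grip it round the 28 mm body, above the foot. It starts with its centre 56 mm above the table.
- crucible_yellow (a point): Centre (half-way up) of the loose yellow-capped crucible: upright white ceramic body 28 mm in diameter, yellow cap of the same diameter on top, on a steel foot disc 48 mm in diameter, 6 mm thick. 76 mm tall in all: this point is 38 mm above its underside; about 130 g. z is its own axis, up. Grip it round the 28 mm body, above the foot. It starts with its centre 56 mm above the table.
- crucible_green (a point): Centre (half-way up) of the loose green-capped crucible: upright white ceramic body 28 mm in diameter, green cap of the same diameter on top, on a steel foot disc 48 mm in diameter, 6 mm thick. 76 mm tall in all: this point is 38 mm above its underside; about 130 g. z is its own axis, up. Grip it round the 28 mm body, above the foot. It starts with its centre 56 mm above the table.
- crucible_blue (a point): Centre (half-way up) of the loose blue-capped crucible: upright white ceramic body 28 mm in diameter, blue cap of the same diameter on top, on a steel foot disc 48 mm in diameter, 6 mm thick. 76 mm tall in all: this point is 38 mm above its underside; about 130 g. z is its own axis, up. Grip it round the 28 mm body, above the foot. It starts with its centre 56 mm above the table.
- cradle_red: Fixed cradle, red tag at its front; the red crucible starts in it. Origin: underside, below the crucible; -x to its front, y along the row. Floor 6 mm up, to 45 mm in front. A U-shaped lip 14 to 18 mm up, open to the front, arms 34 mm apart ending 4 mm in front of the origin, overhangs the foot: slide the crucible 24 to 30 mm along -x, then lift. Keep fingertips above the lip.
- cradle_yellow: Fixed cradle, yellow tag at its front; the yellow crucible starts in it. Origin: underside, below the crucible; -x to its front, y along the row. Floor 6 mm up, to 45 mm in front. A U-shaped lip 14 to 18 mm up, open to the front, arms 34 mm apart ending 4 mm in front of the origin, overhangs the foot: slide the crucible 24 to 30 mm along -x, then lift. Keep fingertips above the lip.
- cradle_green: Fixed cradle, green tag at its front; the green crucible starts in it. Origin: underside, below the crucible; -x to its front, y along the row. Floor 6 mm up, to 45 mm in front. A U-shaped lip 14 to 18 mm up, open to the front, arms 34 mm apart ending 4 mm in front of the origin, overhangs the foot: slide the crucible 24 to 30 mm along -x, then lift. Keep fingertips above the lip.
- cradle_blue: Fixed cradle, blue tag at its front; the blue crucible starts in it. Origin: underside, below the crucible; -x to its front, y along the row. Floor 6 mm up, to 45 mm in front. A U-shaped lip 14 to 18 mm up, open to the front, arms 34 mm apart ending 4 mm in front of the origin, overhangs the foot: slide the crucible 24 to 30 mm along -x, then lift. Keep fingertips above the lip.
- prep_rack: Fixed white rack, blue front edge, left or right of the other rack. Carries the four cradles, one per place, undersides 12 mm above the table. Four places along its y axis: x = 0, y = +108, +36, -36, -108 mm. Violet end block (70 x 22 mm, 42 mm high) at y = +164 mm. Base 96 (x) x 330 (y) x 12 mm. Origin on the table, in the middle of the four places; +x away from the robot.
- loading_rack: Fixed grey rack, empty. Each place is a 64 mm square nest, dark floor 12 mm above the table, rim 5 mm high: a seated crucible's centre is 50 mm above the table. Four places along its y axis: x = 0, y = +108, +36, -36, -108 mm. Violet end block (70 x 22 mm, 42 mm high) at y = +164 mm. Base 96 (x) x 330 (y) x 12 mm. Origin on the table, in the middle of the four places; +x away from the robot.
Mind the look-alikes: they are no part of the job. What is shaped like the part that bears crucible_green but turquoise is not meant.

How it is judged (in metres and radians):
At the end, for the whole second after the job is handed in: Each crucible stands released, upright (within 0.1 rad) and at rest on the floor of the loading-rack nest that mirrors its cradle's place on the preparation rack (y becomes -y in the racks' frames), within 12 mm of the nest centre in x and y, its centre 46 to 53.5 mm above the table (((y of cradle_red in the frame of prep_rack between 0.088 and 0.128 m and y of crucible_red in the frame of loading_rack between -0.12 and -0.096 m) or (y of cradle_red in the frame of prep_rack between 0.016 and 0.056 m and y of crucible_red in the frame of loading_rack between -0.048 and -0.024 m) or (y of cradle_red in the frame of prep_rack between -0.056 and -0.016 m and y of crucible_red in the frame of loading_rack between 0.024 and 0.048 m) or (y of cradle_red in the frame of prep_rack between -0.128 and -0.088 m and y of crucible_red in the frame of loading_rack between 0.096 and 0.12 m)) and x of crucible_red in the frame of loading_rack between -0.012 and 0.012 m and z of crucible_red in the frame of loading_rack between 0.046 and 0.0535 m and angle between each of crucible_red, crucible_yellow, crucible_green, crucible_blue's own z axis and vertical below 0.1 rad and linear speed of each of cup_red, cup_yellow, cup_green, cup_blue below 0.02 m/s and ((y of cradle_yellow in the frame of prep_rack between 0.088 and 0.128 m and y of crucible_yellow in the frame of loading_rack between -0.12 and -0.096 m) or (y of cradle_yellow in the frame of prep_rack between 0.016 and 0.056 m and y of crucible_yellow in the frame of loading_rack between -0.048 and -0.024 m) or (y of cradle_yellow in the frame of prep_rack between -0.056 and -0.016 m and y of crucible_yellow in the frame of loading_rack between 0.024 and 0.048 m) or (y of cradle_yellow in the frame of prep_rack between -0.128 and -0.088 m and y of crucible_yellow in the frame of loading_rack between 0.096 and 0.12 m)) and x of crucible_yellow in the frame of loading_rack between -0.012 and 0.012 m and z of crucible_yellow in the frame of loading_rack between 0.046 and 0.0535 m and ((y of cradle_green in the frame of prep_rack between 0.088 and 0.128 m and y of crucible_green in the frame of loading_rack between -0.12 and -0.096 m) or (y of cradle_green in the frame of prep_rack between 0.016 and 0.056 m and y of crucible_green in the frame of loading_rack between -0.048 and -0.024 m) or (y of cradle_green in the frame of prep_rack between -0.056 and -0.016 m and y of crucible_green in the frame of loading_rack between 0.024 and 0.048 m) or (y of cradle_green in the frame of prep_rack between -0.128 and -0.088 m and y of crucible_green in the frame of loading_rack between 0.096 and 0.12 m)) and x of crucible_green in the frame of loading_rack between -0.012 and 0.012 m and z of crucible_green in the frame of loading_rack between 0.046 and 0.0535 m and ((y of cradle_blue in the frame of prep_rack between 0.088 and 0.128 m and y of crucible_blue in the frame of loading_rack between -0.12 and -0.096 m) or (y of cradle_blue in the frame of prep_rack between 0.016 and 0.056 m and y of crucible_blue in the frame of loading_rack between -0.048 and -0.024 m) or (y of cradle_blue in the frame of prep_rack between -0.056 and -0.016 m and y of crucible_blue in the frame of loading_rack between 0.024 and 0.048 m) or (y of cradle_blue in the frame of prep_rack between -0.128 and -0.088 m and y of crucible_blue in the frame of loading_rack between 0.096 and 0.12 m)) and x of crucible_blue in the frame of loading_rack between -0.012 and 0.012 m and z of crucible_blue in the frame of loading_rack between 0.046 and 0.0535 m); the robot touches nothing.
It fails at once if a crucible is tilted more than 0.35 rad (20 degrees) from upright (angle between any of crucible_red, crucible_yellow, crucible_green, crucible_blue's own z axis and vertical above 0.35 rad).
It also fails if it takes over 104 s, if anything falls off the work surface, if the arm or the gripper's body presses on something with over 40 N, if the wrist force passes 120 N, or if a joint passes its speed limit or range.

## Robot

A 7-joint arm with a two-finger parallel gripper is mounted at the origin on the work surface. World frame = base frame: x ahead of the robot, y to its left, z up, the work surface at z = 0. Lengths are in mm, angles in rad, forces in N, time in s.
With the tool pointing down it reaches from about 400 to 850 mm from the base axis. Payload 4.4 kg.
Tool frame: the origin (TCP) lies on the centre line of the jaws, within the pads' length; the fingertips stand 25 mm ahead of it and the grasp point (between the pads) lies 6 mm ahead of it; y points along the fingers, x is the direction in which the jaws open and shut, and the axes are right-handed (so a half turn about y gives the same grasp; the last joint's range is limited). The gripper opens to 94 mm and grips with 3 to 60 N. Pads are 16 mm wide; open, the fingers measure 119 mm over their backs; the gripper's body (75 mm by 177 mm) begins 78 mm behind the grasp point.
Start: joints at [1.234, 0.628, 0.038, 1.517, -0.027, 0.996, -0.02], TCP at [173.904, -626.319, 230.478] pointing down, gripper open.
Joint ranges: [-3.06, 3.06], [-0.37, 2.12], [-1.25, 1.32], [0.18, 2.47], [-1.1, 4.24], [0.23, 1.98], [-2.94, 2.94]. Speed limits (rad/s): [2.57, 2.57, 3.14, 3.14, 3.14, 3.14, 3.14].

## Interface

Orientations are given as a rotation vector (axis times angle).
In Python, from rig import monitor, viewer, ticket, nets gives the robot as it stands.
- The arm moves only by the tool apply_moves, never from a script. Its argument "rows" is a list of rows, each an object with "offset": the shift along the tool's x, y, z in m, a list of three; "dr": the turn, a rotation vector about the tool's x, y, z in degrees, a list of three. A call has 1 to 20 rows; each row is the pose to reach, as a shift and turn from the pose commanded when the call began, along the tool's axes at that moment; what a row does not reach only later rows make up. A row lasts 1/10 s, in which the tool goes at most 50 mm and 8.59 degrees, less where a joint would pass 70% of its speed; a pose out of reach is approached as far as the arm can. A call with a gripper value outside its range is refused whole. "grip" is the finger opening in m, from 0 to 0.094, set as the call begins (left out, the last holds). The fingers move at their own pace and stop on an object; "squeeze" is the grip in N (left out, the last holds). Time passes only in rows, so rows that repeat a pose let the fingers close. It gives the time, the measured TCP pose, the force and the opening at its end, in the units of the state.
- monitor.read_state(): the state, without advancing time (a new reading comes with each control period).
- viewer.read_camera(name): name is "side" or "top"; returns the picture (384x512x3 uint8, red, green, blue); there is no depth.
- viewer.camera_info(name): a dict with "K" (3x3 intrinsics, pixels), "k1" (the pictures are not rectified: a ray, as slopes to the right and down, at radius r is drawn at 1 + k1 r^2 times it, then the intrinsics apply), "rvec" (rotation vector, rad) and "tvec" (3), from world to camera coordinates, as OpenCV has them. Camera axes: x right, y down, z forward; pixel columns grow to the right and rows downward; lengths in mm; the calibration is good to about 2 mm. A picture is of the moment at which its call begins. camera_info takes no time and is no camera call.
- ticket.finish_job(): hands the job in, once; it reports no verdict.
Trained networks look in the newest picture that a camera, given by its name, has taken for a name from the list of things; names that differ only in an ending like _2 or _b are one class to them, and where a whole thing is asked for, a point or a joint stands for the part that bears it (a point fixed in the world has none). Each returns a list of dicts, best first, with "score" (0 to 1); they miss things now and then, are a little off and sometimes report something else, mostly with a low value. They report only what shows in the picture. A call takes as long as a camera call. They do not tell look-alikes from the thing itself.
- nets.search_frame(camera, thing): "position" ([row, column] in pixels, amid what is visible of it).
The state is a dict: "t": time; "q": joint angles; "qvel": joint speeds; "tau": joint torques, N m; "position": TCP position; "orientation": TCP orientation; "wrist_force": force on the tool from outside, world axes, zero at the start; "wrist_torque": the same for the moment, N m; "opening": finger opening in mm.
Only numpy, scipy, OpenCV 4.12 (cv2) and the standard library are available. Lean on these libraries where they do the work, as an engineer would, in place of code of your own. Each camera call takes 0.05 s, during which the arm holds its last target.

## Working session

There is one attempt and no reset: what is moved stays moved. The work goes in short steps, Python scripts to look and compute and a tool call to move; the robot and the scene stay as the last step left them, time stands still between calls to the robot, and variables do not carry over. Pictures are saved under pics/ and viewed, and the job is handed in when it is done.

Besides the shell and the picture viewer there is one more tool, called after "Call:" as name([rows], argument=value, ...), one row to a line, values as JSON. apply_moves: Moves the arm, as the interface text tells. Its arguments: {"type":"object","properties":{"rows":{"type":"array"},"grip":{"type":"number"},"squeeze":{"type":"number"}},"required":["rows"]}

```bash
mkdir -p pics; ls; python3 - <<'E'
from rig import monitor, viewer, ticket, nets
import cv2
s=monitor.read_state(); print(s)
for c in("side","top"):
    im=viewer.read_camera(c); cv2.imwrite(f"pics/{c}0.png",im[:,:,::-1]); print(c,viewer.camera_info(c))
E
```

```text
pics
{'t': 0.0, 'q': array([ 1.23417681,  0.62935254,  0.03844449,  1.51832497, -0.02700982,
        0.99631942, -0.01996927]), 'qvel': array([ 0.00101776,  0.00086158,  0.00085095, -0.00140335, -0.00033397,
        0.00133091,  0.00140286]), 'tau': array([ 7.86109504e-04, -5.49721920e+01,  1.14358094e+00, -1.86633199e+01,
       -5.22582291e-02,  2.35067855e-02,  1.48360682e-04]), 'position': array([ 173.75540555, -625.71166211,  229.56375209]), 'orientation': array([-1.32407116,  1.0084868 , -1.00596976]), 'wrist_force': array([1.19482671, 0.76806174, 0.07684168]), 'wrist_torque': array([-0.03594853,  0.00663923,  0.0487087 ]), 'opening': 93.82498457986689}
side {'K': array([[417.16590932,   0.        , 251.66170328],
       [  0.        , 417.16590932, 187.11703937],
       [  0.        ,   0.        ,   1.        ]]), 'k1': -0.00370151252760248, 'rvec': array([ 0.51732942, -2.69606769,  1.1880634 ]), 'tvec': array([496.83846402, 149.52425748, 922.33210865])}
top {'K': array([[457.73268035,   0.        , 254.2520407 ],
       [  0.        , 457.73268035, 196.37332935],
       [  0.        ,   0.        ,   1.        ]]), 'k1': 0.03523720191182611, 'rvec': array([ 2.14158372, -2.12376113,  0.22026708]), 'tvec': array([  -2.01995768,  518.36576511, 1235.17491956])}
```

View pics/side0.png

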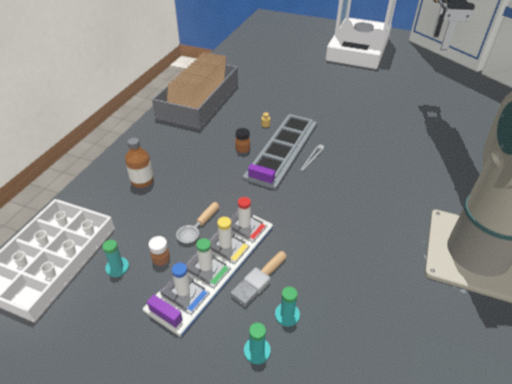

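View pics/top0.png

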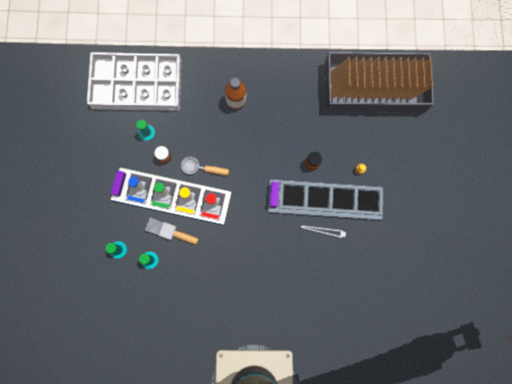

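```bash
cat > h.py <<'E'
import numpy as np, cv2
from scipy.spatial.transform import Rotation as R
from rig import monitor, viewer, ticket, nets
def proj(c,P):
    i=viewer.camera_info(c);P=np.atleast_2d(P).astype(float)
    X=R.from_rotvec(i['rvec']).apply(P)+i['tvec']; s=X[:,:2]/X[:,2:]
    s=s*(1+i['k1']*(s**2).sum(1,keepdims=True)); K=i['K']
    return np.c_[K[0,0]*s[:,0]+K[0,2],K[1,1]*s[:,1]+K[1,2]]   # col,row
def ray(c,uv):
    i=viewer.camera_info(c);p=cv2.undistortPoints(np.array(uv,float).reshape(1,1,2),i['K'],np.array([i['k1'],0,0,0.])).ravel()
    r=R.from_rotvec(i['rvec']).inv(); return r.apply(-i['tvec']), r.apply([*p,1])
def onz(c,uv,z):
    o,d=ray(c,uv); return o+d*(z-o[2])/d[2]
E
python3 - <<'E'
from h import *
s=monitor.read_state()
print(R.from_rotvec(s['orientation']).as_matrix().round(3))
viewer.read_camera("top")
for n in ["crucible_red","crucible_yellow","crucible_green","crucible_blue","prep_rack","loading_rack","cradle_red","cradle_yellow","cradle_green","cradle_blue"]:
    d=nets.search_frame("top",n)
    for e in d[:3]:
        r,c=e['position']; print(n,round(e['score'],2),np.round([c,r],1),onz("top",(c,r),56 if 'cruc' in n else 12).round(1))
E
```

```text
[[ 0.267 -0.     0.964]
 [-0.964  0.002  0.267]
 [-0.002 -1.     0.   ]]
crucible_red 0.77 [211.5 199.7] [506.3 121.1  56. ]
crucible_yellow 0.64 [135.9 184.4] [547.4 331.7  56. ]
crucible_yellow 0.52 [186.  198.5] [509.  191.8  56. ]
crucible_green 0.8 [115.6 248.8] [368.9 376.2  56. ]
crucible_green 0.76 [141.7 133.7] [694.6 323.1  56. ]
crucible_green 0.75 [147.2 261.5] [335.4 289.8  56. ]
crucible_blue 0.69 [135.8 184.1] [548.3 332.   56. ]
prep_rack 0.86 [151.5 194.8] [526.8 296.4  12. ]
loading_rack 0.88 [325.7 201.1] [ 513.5 -204.7   12. ]
cradle_red 0.74 [211.4 209.6] [485.4 124.1  12. ]
cradle_yellow 0.94 [191.9 206.3] [494.5 180.   12. ]
cradle_yellow 0.38 [139.4 199.9] [511.6 330.   12. ]
cradle_green 0.81 [168.3 200.9] [509.5 247.8  12. ]
cradle_blue 0.57 [141.  197.3] [519.2 325.9  12. ]
```

The side view shows the crucibles in the prep rack in order blue, green, yellow, red from its violet block. The turquoise-bodied ones are decoys. The loading rack is at the right in the top view. Next I'll get precise rack poses from enlarged crops.

```bash
python3 - <<'E'
import cv2
t=cv2.imread("pics/top0.png"); s=cv2.imread("pics/side0.png")
cv2.imwrite("pics/tp.png",cv2.resize(t[160:235,100:240],None,fx=5,fy=5,interpolation=2))
cv2.imwrite("pics/tl.png",cv2.resize(t[170:230,260:392],None,fx=6,fy=6,interpolation=2))
E
```

```text
(no output)
```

View pics/tp.png

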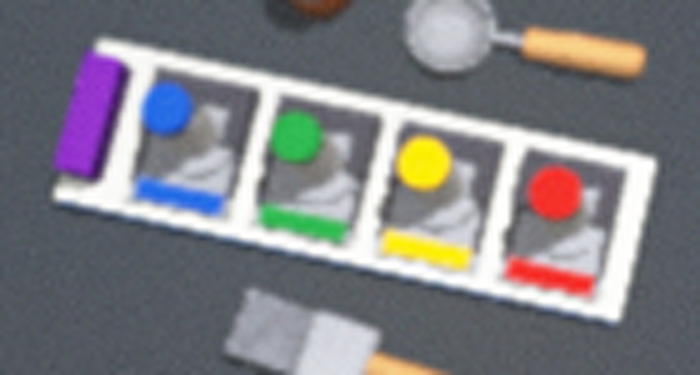

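View pics/tl.png

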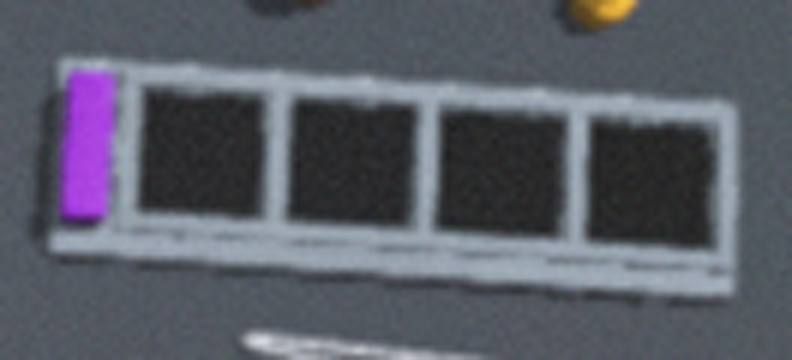

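```bash
cat > m.py <<'E'
from h import *
from scipy.optimize import least_squares
def hsv(bgr): return cv2.cvtColor(bgr,cv2.COLOR_BGR2HSV)
hue={'red':[(0,6),(174,180)],'yellow':[(22,33)],'green':[(50,75)],'blue':[(100,118)],'violet':[(130,155)]}
def blobs(bgr,c,minA=8,smin=130,vmin=70):
    H=hsv(bgr);m=np.zeros(bgr.shape[:2],np.uint8)
    for a,b in hue[c]: m|=cv2.inRange(H,(a,smin,vmin),(b,255,255))
    n,l,st,ce=cv2.connectedComponentsWithStats(m,connectivity=4)
    return [(int(st[i,4]),ce[i].round(2).tolist(),st[i,:4].tolist()) for i in range(1,n) if st[i,4]>=minA]
E
python3 - <<'E'
from m import *
for cam in("top","side"):
    im=cv2.imread(f"pics/{cam}0.png")
    for c in hue: print(cam,c,blobs(im,c))
t=cv2.imread("pics/top0.png")
g=t.max(2); sub=np.zeros_like(g); sub[175:220,278:385]=(g[175:220,278:385]<62)
n,l,st,ce=cv2.connectedComponentsWithStats(sub,connectivity=4)
for i in range(1,n):
    if st[i,4]>100: print(st[i],ce[i], onz("top",ce[i],12).round(1))
E
```

```text
top red [(92, [210.63, 198.18], [206, 193, 10, 11]), (66, [209.56, 215.09], [202, 212, 17, 7])]
top yellow [(24, [362.42, 167.04], [360, 165, 6, 6]), (93, [184.28, 192.25], [179, 187, 11, 11]), (67, [184.78, 209.75], [177, 207, 17, 7])]
top green [(80, [141.2, 124.42], [136, 120, 11, 10]), (73, [158.79, 187.05], [154, 183, 10, 9]), (49, [160.2, 204.29], [153, 201, 16, 7]), (96, [110.57, 247.64], [105, 243, 12, 11]), (92, [144.03, 258.75], [139, 254, 11, 10])]
top blue [(82, [133.06, 181.43], [129, 176, 10, 11]), (62, [135.37, 198.85], [128, 196, 16, 7])]
top violet [(219, [117.51, 182.64], [111, 170, 14, 25]), (193, [273.92, 194.01], [270, 182, 9, 25])]
side red [(110, [243.74, 202.2], [238, 197, 12, 11]), (51, [257.25, 230.86], [251, 224, 13, 14])]
side yellow [(111, [223.8, 222.84], [218, 218, 13, 11]), (40, [239.1, 251.7], [233, 245, 13, 14])]
side green [(8, [255.0, 338.25], [253, 337, 5, 3]), (9, [260.0, 337.89], [258, 337, 5, 3])]
side blue [(3632, [239.57, 14.92], [177, 0, 161, 49]), (654, [368.79, 8.82], [350, 0, 38, 21]), (555, [404.15, 13.28], [393, 0, 25, 29]), (11, [179.91, 25.82], [179, 23, 3, 7]), (8, [183.38, 33.75], [182, 32, 4, 4]), (152, [178.88, 269.37], [172, 263, 15, 14]), (77, [196.83, 300.34], [189, 291, 17, 19])]
side violet [(302, [261.38, 172.64], [249, 164, 26, 18]), (308, [161.65, 308.36], [148, 296, 32, 27])]
[284 186  19  20 353] [293.08498584 195.34844193] [ 529.4 -110.6   12. ]
[309 187  20  20 358] [318.10614525 196.68994413] [ 526.2 -183.    12. ]
[333 189  21  20 363] [342.92286501 198.46831956] [ 521.7 -254.8   12. ]
[358 191  21  20 360] [367.95833333 200.39166667] [ 516.8 -327.    12. ]
```

```bash
python3 - <<'E'
from m import *
for c in("top","side"):
    print(c,ray(c,(250,190))[0].round(0))
# prep fit
obs={'top':{'red':(210.63,198.18),'yellow':(184.28,192.25),'green':(158.79,187.05),'blue':(133.06,181.43)},
'side':{'red':(243.74,202.2),'yellow':(223.8,222.84),'blue':(178.88,269.37)}}
Y={'blue':108,'green':36,'yellow':-36,'red':-108}
def W(p,P):
    P=np.atleast_2d(P);c,s=np.cos(p[2]),np.sin(p[2]);return np.c_[p[0]+c*P[:,0]-s*P[:,1],p[1]+s*P[:,0]+c*P[:,1],P[:,2]]
def hullc(cam,P):
    h=cv2.convexHull(proj(cam,P).astype(np.float32));M=cv2.moments(h);return np.array([M['m10'],M['m01']])/M['m00']
a=np.linspace(0,2*np.pi,40)[:-1]
def cap(y,h): return np.vstack([np.c_[14*np.cos(a),y+14*np.sin(a),z+0*a] for z in(94,94-h)])
def res(p,cams,off):
    r=[]
    for cam in cams:
        for k,v in obs[cam].items(): r+=list(hullc(cam,W(p,cap(Y[k],p[3]))) - v)
    r.append((p[3]-14)/10); return r
for cams in (['top'],['side'],['top','side']):
    f=least_squares(res,[520,230,-.2,14],args=(cams,0)); print(cams,f.x.round(3),np.round(f.fun,2))
p=f.x
for n,y in Y.items(): print(n,W(p,[[0,y,56]]).round(1))
# loading
D={108:(293.08,195.35),36:(318.11,196.69),-36:(342.92,198.47),-108:(367.96,200.39)}
V={'top':(273.92,194.01),'side':(261.38,172.64)}
def box(z0,z1): return np.array([[x,y,z] for x in(-35,35) for y in(153,175) for z in(z0,z1)])
def r2(p):
    r=[]
    for y,v in D.items(): r+=list(proj('top',W(p,[[0,y,12]]))[0]-v)
    return r
f=least_squares(r2,[520,-220,0]);print(f.x.round(4),f.fun.round(2))
q=f.x
for n,y in Y.items(): print('nest',-y,n,W(q,[[0,-y,50]]).round(1))
for z0,z1 in((0,42),(12,54),(12,42)):
  for cam in V: print(z0,cam,'L',(hullc(cam,W(q,box(z0,z1)))-V[cam]).round(2))
  print('P',(hullc('top',W(p,box(z0,z1)))-(117.51,182.64)).round(2),(hullc('side',W(p,box(z0,z1)))-(161.65,308.36)).round(2))
np.save('prep.npy',p[:3]);np.save('load.npy',q)
# overlay
base=np.array([[-48,-165,0],[48,-165,0],[48,165,0],[-48,165,0],[-48,-165,12],[48,-165,12],[48,165,12],[-48,165,12]])
for cam in('top','side'):
    im=cv2.imread(f'pics/{cam}0.png');S=4;im=cv2.resize(im,None,fx=S,fy=S,interpolation=2)
    for pp in(p,q):
        for sq in(base[4:],*[np.array([[x,y+dy,12] for x,dy in((-32,-32),(32,-32),(32,32),(-32,32))]) for y in Y.values()]):
            u=(proj(cam,W(pp,sq))+.5)*S; cv2.polylines(im,[u.astype(int)],True,(0,255,255),1)
    for y in Y.values():
        u=(proj(cam,W(p,cap(y,14)[:39]))+.5)*S; cv2.polylines(im,[u.astype(int)],True,(255,255,255),1)
    if cam=='top': crops=[(160,240,100,240),(165,235,260,392)]
    else: crops=[(190,330,140,285),(105,190,235,325)]
    for i,(r0,r1,c0,c1) in enumerate(crops): cv2.imwrite(f'pics/ov_{cam}{i}.png',im[r0*S:r1*S,c0*S:c1*S])
E
```

```text
top [ 281.   27. 1310.]
side [249. 723. 732.]
['top'] [ 5.27177e+02  2.26972e+02 -2.07000e-01  1.39730e+01] [-0.02 -0.05  0.4   0.25 -0.01 -0.17 -0.2  -0.18 -0.  ]
['side'] [ 5.28748e+02  2.25667e+02 -2.07000e-01  1.39830e+01] [-0.28  0.21  0.27 -0.36 -0.16  0.04 -0.  ]
['top', 'side'] [ 5.27547e+02  2.26870e+02 -2.07000e-01  1.40000e+01] [ 0.02 -0.19  0.45  0.12  0.03 -0.31 -0.15 -0.31  0.02  0.71  0.55  0.2
  0.09  0.72  0.  ]
blue [[549.8 332.6  56. ]]
green [[534.9 262.1  56. ]]
yellow [[520.1 191.6  56. ]]
red [[505.3 121.2  56. ]]
[ 5.235133e+02 -2.188633e+02 -5.870000e-02] [ 0.14 -0.15 -0.04  0.19  0.02  0.1  -0.12 -0.13]
nest -108 blue [[ 517.2 -326.7   50. ]]
nest -36 green [[ 521.4 -254.8   50. ]]
nest 36 yellow [[ 525.6 -182.9   50. ]]
nest 108 red [[ 529.8 -111.    50. ]]
0 top L [ 0.25 -0.84]
0 side L [-1.3   1.37]
P [ 1.72 -0.72] [2.15 2.65]
12 top L [ 0.52 -1.66]
12 side L [-1.23 -2.14]
P [ 0.58 -1.63] [ 1.25 -0.76]
12 top L [ 0.36 -1.18]
12 side L [-1.26 -0.32]
P [ 1.19 -1.12] [1.74 1.06]
```

View pics/ov_top0.png

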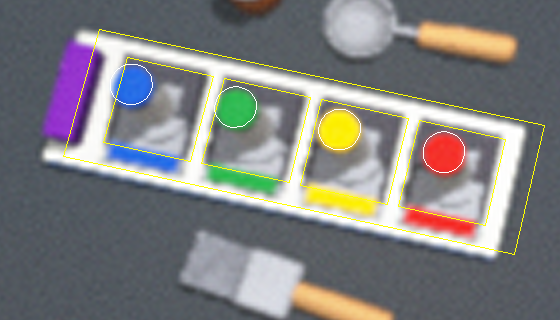

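View pics/ov_top1.png

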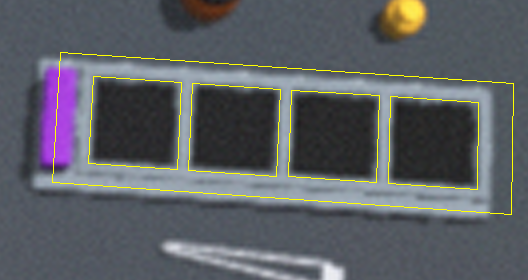

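View pics/ov_side1.png

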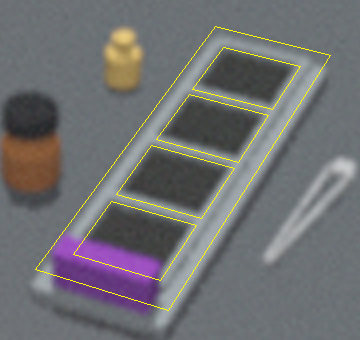

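View pics/ov_side0.png

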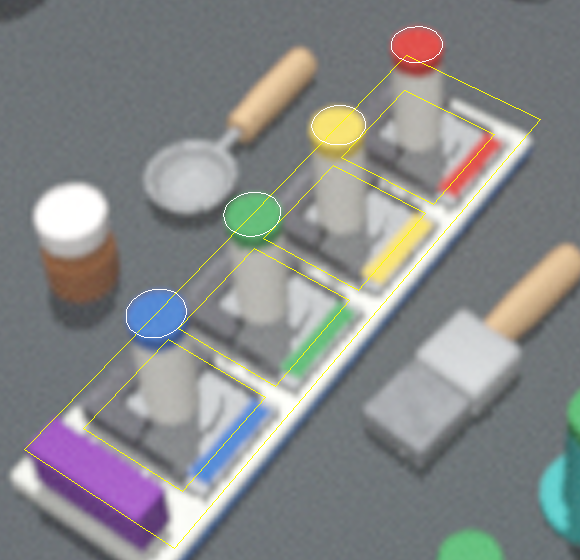

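The overlays put the caps and nests within about 1–2 mm in both cameras. The base outline is only offset from the row, which doesn't matter here. Next, a helper for computing moves.

```bash
cat > go.py <<'E'
import sys
from h import *
p=np.load('prep.npy');q=np.load('load.npy')
Y={'blue':108,'green':36,'yellow':-36,'red':-108}
def W(p,x,y): c,s=np.cos(p[2]),np.sin(p[2]);return np.array([p[0]+c*x-s*y,p[1]+s*x+c*y])
def Rd(yaw): # tool x = -rack y, tool y down, tool z = rack x
    c,s=np.cos(yaw),np.sin(yaw); return np.array([[s,0,c],[-c,0,s],[0,-1,0]])
def tgt(name,rack,x): return (W(p,x,Y[name]),p[2]) if rack=='p' else (W(q,x,-Y[name]),q[2])
def rel(xy,z,yaw,pos=None,Rc=None,label=''):
    s=monitor.read_state()
    if pos is None: pos=s['position']
    if Rc is None: Rc=R.from_rotvec(s['orientation']).as_matrix()
    o=Rc.T@(np.array([*xy,z])-pos)/1000; d=np.degrees(R.from_matrix(Rc.T@Rd(yaw)).as_rotvec())
    print(label,'target',np.round([*xy,z],1),'offset',o.round(4),'dr',d.round(2))
E
python3 - <<'E'
from go import *
rel((520,-220),200,-.0587,label='via')
xy,yaw=tgt('red','p',0); rel(xy,200,yaw,label='above red')
E
```

```text
via target [ 520 -220  200] offset [-0.2989  0.0305  0.4422] dr [-0.   18.88 -0.  ]
above red target [505.3 121.2 200. ] offset [-0.6316  0.0305  0.5193] dr [-0.   27.38 -0.  ]
```

Call:
apply_moves([
  {"offset":[-0.3,0.03,0.442],"dr":[0,18.9,0]},
  {"offset":[-0.3,0.03,0.442],"dr":[0,18.9,0]},
  {"offset":[-0.3,0.03,0.442],"dr":[0,18.9,0]},
  {"offset":[-0.3,0.03,0.442],"dr":[0,18.9,0]},
  {"offset":[-0.3,0.03,0.442],"dr":[0,18.9,0]},
  {"offset":[-0.3,0.03,0.442],"dr":[0,18.9,0]},
  {"offset":[-0.3,0.03,0.442],"dr":[0,18.9,0]},
  {"offset":[-0.3,0.03,0.442],"dr":[0,18.9,0]},
  {"offset":[-0.3,0.03,0.442],"dr":[0,18.9,0]},
  {"offset":[-0.3,0.03,0.442],"dr":[0,18.9,0]},
  {"offset":[-0.632,0.03,0.519],"dr":[0,27.4,0]},
  {"offset":[-0.632,0.03,0.519],"dr":[0,27.4,0]},
  {"offset":[-0.632,0.03,0.519],"dr":[0,27.4,0]},
  {"offset":[-0.632,0.03,0.519],"dr":[0,27.4,0]},
  {"offset":[-0.632,0.03,0.519],"dr":[0,27.4,0]},
  {"offset":[-0.632,0.03,0.519],"dr":[0,27.4,0]},
  {"offset":[-0.632,0.03,0.519],"dr":[0,27.4,0]},
  {"offset":[-0.632,0.03,0.519],"dr":[0,27.4,0]},
  {"offset":[-0.632,0.03,0.519],"dr":[0,27.4,0]},
  {"offset":[-0.632,0.03,0.519],"dr":[0,27.4,0]},
], grip=0.056)

```text
t: 2.65
position: [505.0, 120.6, 200.5]
orientation: [-1.104, 1.36, -1.361]
wrist_force: [0.4, -0.9, 0.3]
opening: 56.3
```

```bash
python3 - <<'E'
from go import *
xy,yaw=tgt('red','p',0); rel(xy,66,yaw,label='red')
s=monitor.read_state(); print(s['q'],s['qvel'].round(3),s['opening'],s['wrist_force'])
E
```

```text
red target [505.3 121.2  66. ] offset [-0.0007  0.1345  0.0002] dr [-0.02 -0.02  0.05]
[-0.40692967  0.48695199  0.17044017  1.91688327 -0.1157506   0.74722065
 -1.94920131] [ 0.033 -0.005  0.02   0.008 -0.     0.001 -0.002] 56.251369194877675 [ 0.4136267  -0.88088732  0.28602695]
```

Call:
apply_moves([
  {"offset":[0,0.04,0],"dr":[0,0,0]},
  {"offset":[0,0.08,0],"dr":[0,0,0]},
  {"offset":[0,0.11,0],"dr":[0,0,0]},
  {"offset":[0,0.134,0],"dr":[0,0,0]},
  {"offset":[0,0.134,0],"dr":[0,0,0]},
])

```text
t: 3.15
position: [503.0, 118.2, 64.1]
orientation: [-1.108, 1.366, -1.363]
wrist_force: [0.0, 0.1, 0.6]
opening: 55.8
```

```bash
python3 - <<'E'
from go import *
xy,yaw=tgt('red','p',0); rel(xy,66,yaw,label='red')
ims=[]
for c in('side','top'):
    im=viewer.read_camera(c)[:,:,::-1]; cv2.imwrite(f'pics/{c}1.png',im)
    r,cc=(170,200) if c=='side' else (160,170)
    ims.append(cv2.resize(im[r:r+90,cc:cc+95],None,fx=4,fy=4,interpolation=2))
cv2.imwrite('pics/c1.png',np.hstack(ims))
E
```

```text
red target [505.3 121.2  66. ] offset [-0.0034 -0.0019  0.0016] dr [ 0.28 -0.24  0.22]
```

View pics/c1.png

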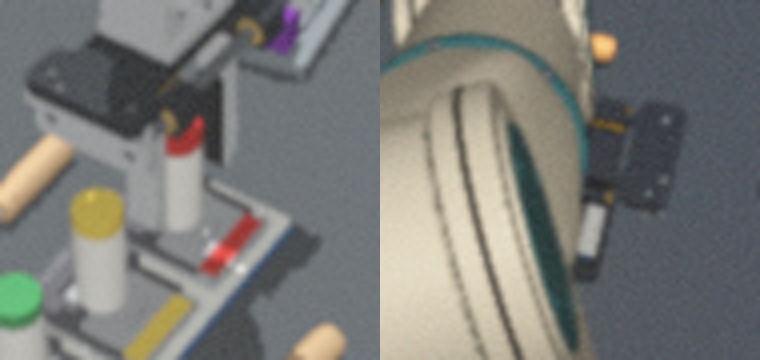

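```bash
python3 - <<'E'
from go import *
xy,yaw=tgt('red','p',0); rel(xy,66,yaw,label='red'); print(monitor.read_state()['qvel'].round(3))
E
```

```text
red target [505.3 121.2  66. ] offset [-0.0016  0.0008 -0.0003] dr [-0.   -0.18  0.06]
[-0.012 -0.03  -0.002 -0.014 -0.001 -0.001 -0.002]
```

The fingers straddle the red body, above the lip and centred. Closing now.

Call:
apply_moves([
  {"offset":[-0.0012,0,0],"dr":[0,0,0]},
  {"offset":[-0.0012,0,0],"dr":[0,0,0]},
  {"offset":[-0.0012,0,0],"dr":[0,0,0]},
  {"offset":[-0.0012,0,0],"dr":[0,0,0]},
  {"offset":[-0.0012,0,0],"dr":[0,0,0]},
  {"offset":[-0.0012,0,0],"dr":[0,0,0]},
  {"offset":[-0.0012,0,0],"dr":[0,0,0]},
], grip=0.0, squeeze=25)

```text
t: 3.95
position: [505.5, 122.6, 67.2]
orientation: [-1.103, 1.36, -1.361]
wrist_force: [-0.3, -1.0, 7.2]
opening: 27.6
```

```bash
python3 - <<'E'
from go import *
xy,yaw=tgt('red','p',-27); rel(xy,66,yaw,label='slide'); s=monitor.read_state();print(s['qvel'].round(3),s['opening'],s['wrist_force'].round(1))
E
```

```text
slide target [478.9 126.7  66. ] offset [ 0.0014  0.0012 -0.0269] dr [-0.05 -0.02 -0.02]
[-0.001  0.002  0.001  0.001  0.001  0.001  0.001] 27.60075498001587 [-0.3 -1.   7.2]
```

Call:
apply_moves([
  {"offset":[0.0005,-0.0005,-0.003],"dr":[0,0,0]},
  {"offset":[0.001,-0.0005,-0.008],"dr":[0,0,0]},
  {"offset":[0.001,-0.0005,-0.013],"dr":[0,0,0]},
  {"offset":[0.001,-0.0005,-0.018],"dr":[0,0,0]},
  {"offset":[0.001,-0.0005,-0.023],"dr":[0,0,0]},
  {"offset":[0.001,-0.0005,-0.027],"dr":[0,0,0]},
  {"offset":[0.001,-0.0005,-0.027],"dr":[0,0,0]},
  {"offset":[0.001,-0.0005,-0.027],"dr":[0,0,0]},
])

```text
t: 4.75
position: [478.0, 127.6, 67.2]
orientation: [-1.105, 1.361, -1.359]
wrist_force: [-0.0, 0.8, 6.2]
opening: 27.3
```

```bash
python3 - <<'E'
from go import *
xy,yaw=tgt('red','p',-27); rel(xy,66,yaw,label='slide'); rel(xy,160,yaw,label='lift')
s=monitor.read_state();print(s['qvel'].round(3),s['opening'],s['wrist_force'].round(1))
im=viewer.read_camera('side')[:,:,::-1]; cv2.imwrite('pics/s2.png',cv2.resize(im[170:280,190:300],None,fx=5,fy=5,interpolation=2))
E
```

```text
slide target [478.9 126.7  66. ] offset [0.0006 0.0012 0.0011] dr [ 0.06  0.   -0.01]
lift target [478.9 126.7 160. ] offset [ 0.0006 -0.0928  0.001 ] dr [ 0.06  0.   -0.01]
[ 0.001  0.002 -0.    -0.001 -0.002  0.002 -0.001] 27.268440205259214 [-0.   0.8  6.2]
```

View pics/s2.png

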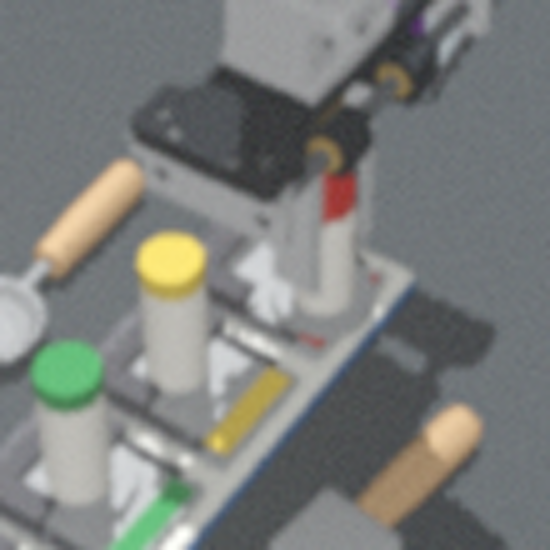

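```bash
python3 - <<'E'
from go import *
xy,yaw=tgt('red','l',0); rel(xy,162,yaw,label='nest')
E
```

```text
nest target [ 529.8 -111.   162. ] offset [ 0.2229 -0.0949  0.0997] dr [ 0.06 -8.5  -0.01]
```

Call:
apply_moves([
  {"offset":[0,-0.008,0],"dr":[0,0,0]},
  {"offset":[0,-0.025,0],"dr":[0,0,0]},
  {"offset":[0,-0.05,0],"dr":[0,0,0]},
  {"offset":[0,-0.075,0],"dr":[0,0,0]},
  {"offset":[0.005,-0.09,0.002],"dr":[0,0,0]},
  {"offset":[0.02,-0.095,0.01],"dr":[0,-1,0]},
  {"offset":[0.05,-0.095,0.023],"dr":[0,-2,0]},
  {"offset":[0.08,-0.095,0.036],"dr":[0,-3,0]},
  {"offset":[0.11,-0.095,0.05],"dr":[0,-4,0]},
  {"offset":[0.14,-0.095,0.063],"dr":[0,-5.5,0]},
  {"offset":[0.17,-0.095,0.076],"dr":[0,-7,0]},
  {"offset":[0.2,-0.095,0.09],"dr":[0,-8,0]},
  {"offset":[0.215,-0.095,0.096],"dr":[0,-8.5,0]},
  {"offset":[0.223,-0.095,0.0995],"dr":[0,-8.5,0]},
  {"offset":[0.223,-0.095,0.0995],"dr":[0,-8.5,0]},
  {"offset":[0.223,-0.095,0.0995],"dr":[0,-8.5,0]},
  {"offset":[0.223,-0.095,0.0995],"dr":[0,-8.5,0]},
])

```text
t: 6.5
position: [529.6, -109.7, 161.9]
orientation: [-1.182, 1.252, -1.25]
wrist_force: [1.2, 0.3, -1.5]
opening: 27.9
```

```bash
python3 - <<'E'
from go import *
xy,yaw=tgt('red','l',0); rel(xy,62,yaw,label='nest')
s=monitor.read_state();print(s['qvel'].round(3),s['opening'],s['wrist_force'].round(1))
im=viewer.read_camera('side')[:,:,::-1]; cv2.imwrite('pics/s3.png',cv2.resize(im[60:290,170:400],None,fx=2.5,fy=2.5,interpolation=2))
E
```

```text
nest target [ 529.8 -111.    62. ] offset [0.0015 0.0999 0.0004] dr [ 0.06  0.1  -0.05]
[-0.001 -0.001  0.004 -0.003  0.002 -0.003  0.001] 27.918897634133856 [ 1.2  0.3 -1.5]
```

View pics/s3.png

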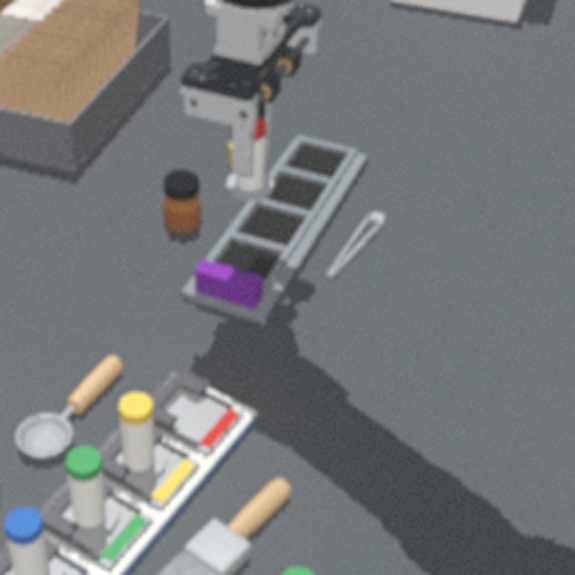

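Call:
apply_moves([
  {"offset":[0.001,0.015,0],"dr":[0,0,0]},
  {"offset":[0.001,0.04,0],"dr":[0,0,0]},
  {"offset":[0.001,0.065,0],"dr":[0,0,0]},
  {"offset":[0.001,0.082,0],"dr":[0,0,0]},
  {"offset":[0.001,0.091,0],"dr":[0,0,0]},
  {"offset":[0.001,0.096,0],"dr":[0,0,0]},
  {"offset":[0.001,0.098,0],"dr":[0,0,0]},
  {"offset":[0.001,0.1,0],"dr":[0,0,0]},
  {"offset":[0.001,0.1,0],"dr":[0,0,0]},
  {"offset":[0.001,0.1,0],"dr":[0,0,0]},
])

```text
t: 7.55
position: [530.3, -112.6, 62.5]
orientation: [-1.18, 1.252, -1.253]
wrist_force: [-1.4, -0.2, -1.8]
opening: 27.5
```

```bash
python3 - <<'E'
from go import *
xy,yaw=tgt('red','l',0); rel(xy,61,yaw,label='nest')
s=monitor.read_state();print(s['qvel'].round(3),s['opening'],s['wrist_force'].round(1))
im=viewer.read_camera('side')[:,:,::-1]; cv2.imwrite('pics/s4.png',cv2.resize(im[80:200,220:340],None,fx=4,fy=4,interpolation=2))
E
```

```text
nest target [ 529.8 -111.    61. ] offset [-0.0015  0.0015 -0.0006] dr [-0.06 -0.03  0.01]
[ 0.001 -0.001  0.002  0.    -0.001 -0.001 -0.001] 27.526343248210864 [-1.4 -0.2 -1.8]
```

View pics/s4.png

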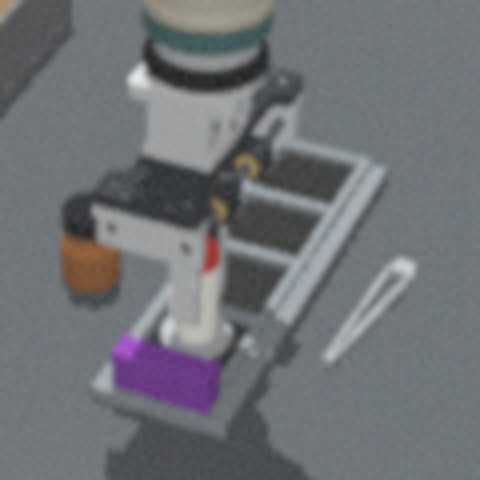

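Call:
apply_moves([
  {"offset":[-0.001,0.0006,0],"dr":[0,0,0]},
  {"offset":[-0.001,0.0014,0],"dr":[0,0,0]},
  {"offset":[-0.001,0.0014,0],"dr":[0,0,0]},
])

```text
t: 7.9
position: [530.2, -111.3, 61.2]
orientation: [-1.18, 1.252, -1.253]
wrist_force: [-1.0, 0.7, 5.0]
opening: 27.7
```

Call:
apply_moves([
  {"offset":[0,0,0],"dr":[0,0,0]},
  {"offset":[0,0,0],"dr":[0,0,0]},
  {"offset":[0,0,0],"dr":[0,0,0]},
  {"offset":[0,0,0],"dr":[0,0,0]},
], grip=0.044)

```text
t: 8.3
position: [530.0, -111.5, 60.5]
orientation: [-1.181, 1.253, -1.253]
wrist_force: [0.4, 0.2, 0.6]
opening: 43.9
```

Call:
apply_moves([
  {"offset":[0,-0.02,0],"dr":[0,0,0]},
  {"offset":[0,-0.05,0],"dr":[0,0,0]},
  {"offset":[0,-0.09,0],"dr":[0,0,0]},
  {"offset":[0,-0.12,0],"dr":[0,0,0]},
])

```text
t: 8.7
position: [530.3, -111.6, 182.4]
orientation: [-1.18, 1.252, -1.253]
wrist_force: [-0.4, -0.2, -0.1]
opening: 43.8
```

```bash
python3 - <<'E'
from go import *
xy,yaw=tgt('yellow','p',0); rel(xy,190,yaw,label='yel')
s=monitor.read_state();print(s['position'],s['qvel'].round(3),s['opening'],s['wrist_force'].round(1))
im=viewer.read_camera('side')[:,:,::-1]; cv2.imwrite('pics/s5.png',cv2.resize(im[80:200,220:340],None,fx=4,fy=4,interpolation=2))
E
```

```text
yel target [520.1 191.6 190. ] offset [-0.3021 -0.0077 -0.0281] dr [-0.07  8.47  0.01]
[ 530.31745049 -111.63306397  182.43104873] [-0.053 -0.426  0.07  -0.263  0.058  0.688 -0.049] 43.802178447393864 [-0.4 -0.2 -0.1]
```

View pics/s5.png

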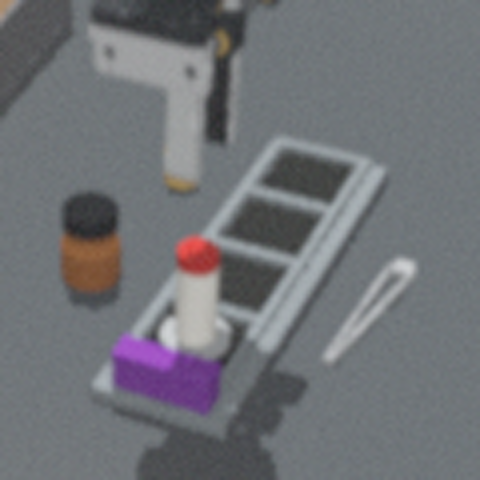

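Red stands upright and centred in the nest beside the violet block. Yellow is next.

Call:
apply_moves([
  {"offset":[-0.05,-0.008,-0.005],"dr":[0,2,0]},
  {"offset":[-0.1,-0.008,-0.01],"dr":[0,4,0]},
  {"offset":[-0.15,-0.008,-0.015],"dr":[0,6,0]},
  {"offset":[-0.2,-0.008,-0.02],"dr":[0,8,0]},
  {"offset":[-0.245,-0.008,-0.024],"dr":[0,8.5,0]},
  {"offset":[-0.28,-0.008,-0.027],"dr":[0,8.5,0]},
  {"offset":[-0.302,-0.008,-0.028],"dr":[0,8.5,0]},
  {"offset":[-0.302,-0.008,-0.028],"dr":[0,8.5,0]},
  {"offset":[-0.302,-0.008,-0.028],"dr":[0,8.5,0]},
  {"offset":[-0.302,-0.008,-0.028],"dr":[0,8.5,0]},
  {"offset":[-0.302,-0.008,-0.028],"dr":[0,8.5,0]},
], grip=0.056)

```text
t: 9.85
position: [520.1, 189.7, 188.6]
orientation: [-1.103, 1.362, -1.363]
wrist_force: [0.5, 0.2, -0.1]
opening: 56.0
```

```bash
python3 - <<'E'
from go import *
xy,yaw=tgt('yellow','p',0); rel(xy,66.5,yaw,label='yel')
E
```

```text
yel target [520.1 191.6  66.5] offset [-0.002   0.1221 -0.0004] dr [-0.01 -0.18  0.05]
```

Call:
apply_moves([
  {"offset":[-0.001,0.03,0],"dr":[0,0,0]},
  {"offset":[-0.001,0.065,0],"dr":[0,0,0]},
  {"offset":[-0.001,0.1,0],"dr":[0,0,0]},
  {"offset":[-0.001,0.122,0],"dr":[0,0,0]},
  {"offset":[-0.001,0.122,0],"dr":[0,0,0]},
  {"offset":[-0.001,0.122,0],"dr":[0,0,0]},
  {"offset":[-0.001,0.122,0],"dr":[0,0,0]},
  {"offset":[-0.001,0.122,0],"dr":[0,0,0]},
])

```text
t: 10.65
position: [521.2, 192.8, 68.1]
orientation: [-1.101, 1.359, -1.361]
wrist_force: [-0.1, -0.6, -0.7]
opening: 55.9
```

```bash
python3 - <<'E'
from go import *
xy,yaw=tgt('yellow','p',0); rel(xy,66.5,yaw,label='yel')
im=viewer.read_camera('side')[:,:,::-1]; cv2.imwrite('pics/s6.png',cv2.resize(im[160:300,170:310],None,fx=4,fy=4,interpolation=2))
E
```

```text
yel target [520.1 191.6  66.5] offset [ 0.0013  0.0016 -0.0008] dr [-0.13 -0.04 -0.09]
```

View pics/s6.png

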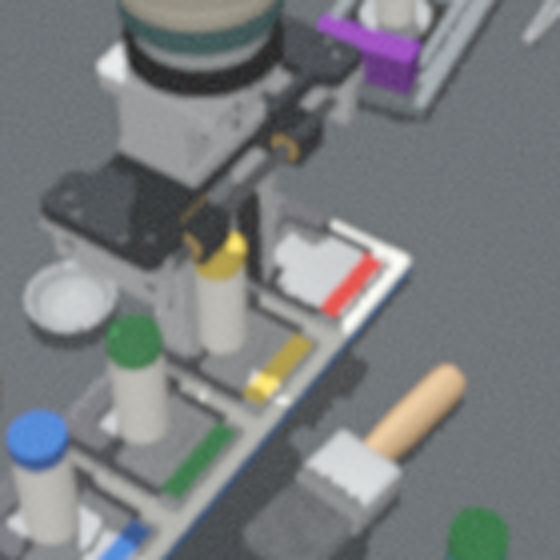

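Yellow is between the fingers. I'll correct by about 1 mm, close and slide.

Call:
apply_moves([
  {"offset":[0.001,0.0015,-0.0005],"dr":[0,0,0]},
  {"offset":[0.001,0.0015,-0.0005],"dr":[0,0,0]},
  {"offset":[0.001,0.0015,-0.0005],"dr":[0,0,0]},
  {"offset":[0.001,0.0015,-0.0005],"dr":[0,0,0]},
  {"offset":[0.001,0.0015,-0.0005],"dr":[0,0,0]},
  {"offset":[0.001,0.0015,-0.0005],"dr":[0,0,0]},
  {"offset":[0.001,0.0015,-0.0005],"dr":[0,0,0]},
], grip=0.0)

```text
t: 11.4
position: [519.5, 192.0, 65.2]
orientation: [-1.103, 1.36, -1.36]
wrist_force: [0.3, 0.7, 0.4]
opening: 27.8
```

```bash
python3 - <<'E'
from go import *
xy,yaw=tgt('yellow','p',-27); rel(xy,66,yaw,label='slide'); s=monitor.read_state();print(s['qvel'].round(3),s['opening'],s['wrist_force'].round(1))
E
```

```text
slide target [493.7 197.2  66. ] offset [ 0.0002 -0.0008 -0.0263] dr [-0.02 -0.01 -0.02]
[-0.001  0.    -0.001  0.001  0.002 -0.001 -0.001] 27.798499375486184 [0.3 0.7 0.4]
```

Call:
apply_moves([
  {"offset":[0,0,-0.003],"dr":[0,0,0]},
  {"offset":[0,0,-0.008],"dr":[0,0,0]},
  {"offset":[0,0,-0.013],"dr":[0,0,0]},
  {"offset":[0,0,-0.018],"dr":[0,0,0]},
  {"offset":[0,0,-0.023],"dr":[0,0,0]},
  {"offset":[0,0,-0.027],"dr":[0,0,0]},
  {"offset":[0,0,-0.027],"dr":[0,0,0]},
  {"offset":[0,0,-0.027],"dr":[0,0,0]},
  {"offset":[0,0,-0.027],"dr":[0,0,0]},
])

```text
t: 12.3
position: [491.9, 197.6, 65.1]
orientation: [-1.106, 1.362, -1.359]
wrist_force: [-2.6, 0.6, 6.0]
opening: 27.5
```

```bash
python3 - <<'E'
from go import *
xy,yaw=tgt('yellow','p',-27); rel(xy,66,yaw,label='slide'); 
xy,yaw=tgt('yellow','l',0); rel(xy,162,yaw,label='nest')
s=monitor.read_state();print(s['qvel'].round(3),s['opening'],s['wrist_force'].round(1))
im=viewer.read_camera('side')[:,:,::-1]; cv2.imwrite('pics/s7.png',cv2.resize(im[160:300,170:310],None,fx=4,fy=4,interpolation=2))
E
```

```text
slide target [493.7 197.2  66. ] offset [ 0.     -0.0009  0.0018] dr [0.11 0.   0.02]
nest target [ 525.6 -182.9  162. ] offset [ 0.3655 -0.097   0.111 ] dr [ 0.11 -8.5   0.01]
[ 0.     0.001  0.    -0.    -0.001  0.001 -0.   ] 27.46644517280996 [-2.6  0.6  6. ]
```

View pics/s7.png

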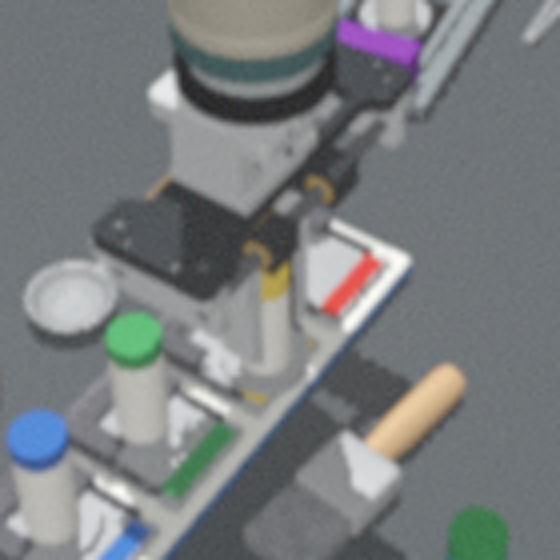

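Call:
apply_moves([
  {"offset":[0,-0.008,0],"dr":[0,0,0]},
  {"offset":[0,-0.028,0],"dr":[0,0,0]},
  {"offset":[0,-0.055,0],"dr":[0,0,0]},
  {"offset":[0.003,-0.08,0.001],"dr":[0,0,0]},
  {"offset":[0.015,-0.094,0.005],"dr":[0,-0.5,0]},
  {"offset":[0.04,-0.097,0.012],"dr":[0,-1,0]},
  {"offset":[0.075,-0.097,0.023],"dr":[0,-2,0]},
  {"offset":[0.11,-0.097,0.033],"dr":[0,-3,0]},
  {"offset":[0.145,-0.097,0.044],"dr":[0,-4,0]},
  {"offset":[0.18,-0.097,0.055],"dr":[0,-5,0]},
  {"offset":[0.215,-0.097,0.065],"dr":[0,-6,0]},
  {"offset":[0.25,-0.097,0.076],"dr":[0,-7,0]},
  {"offset":[0.285,-0.097,0.087],"dr":[0,-8,0]},
  {"offset":[0.32,-0.097,0.097],"dr":[0,-8.5,0]},
  {"offset":[0.345,-0.097,0.105],"dr":[0,-8.5,0]},
  {"offset":[0.359,-0.097,0.109],"dr":[0,-8.5,0]},
  {"offset":[0.3655,-0.097,0.111],"dr":[0,-8.5,0]},
  {"offset":[0.3655,-0.097,0.111],"dr":[0,-8.5,0]},
  {"offset":[0.3655,-0.097,0.111],"dr":[0,-8.5,0]},
  {"offset":[0.3655,-0.097,0.111],"dr":[0,-8.5,0]},
])

```text
t: 14.35
position: [526.4, -181.3, 162.0]
orientation: [-1.181, 1.251, -1.25]
wrist_force: [-0.5, 0.1, -1.3]
opening: 27.7
```

```bash
python3 - <<'E'
from go import *
xy,yaw=tgt('yellow','l',0); rel(xy,61,yaw,label='nest')
s=monitor.read_state();print(s['qvel'].round(3),s['opening'],s['wrist_force'].round(1))
E
```

```text
nest target [ 525.6 -182.9   61. ] offset [ 0.0017  0.101  -0.0006] dr [ 0.02  0.12 -0.05]
[-0.001 -0.001  0.005 -0.003  0.001 -0.002  0.001] 27.708145873808135 [-0.5  0.1 -1.3]
```

Call:
apply_moves([
  {"offset":[0.001,0.015,0],"dr":[0,0,0]},
  {"offset":[0.001,0.04,0],"dr":[0,0,0]},
  {"offset":[0.001,0.065,0],"dr":[0,0,0]},
  {"offset":[0.001,0.082,0],"dr":[0,0,0]},
  {"offset":[0.001,0.091,0],"dr":[0,0,0]},
  {"offset":[0.001,0.096,0],"dr":[0,0,0]},
  {"offset":[0.001,0.099,0],"dr":[0,0,0]},
  {"offset":[0.001,0.101,0],"dr":[0,0,0]},
  {"offset":[0.001,0.101,0],"dr":[0,0,0]},
  {"offset":[0.001,0.101,0],"dr":[0,0,0]},
])

```text
t: 15.35
position: [526.6, -184.3, 61.6]
orientation: [-1.18, 1.252, -1.253]
wrist_force: [0.0, -0.1, -1.8]
opening: 27.6
```

```bash
python3 - <<'E'
from go import *
xy,yaw=tgt('yellow','l',0); rel(xy,59,yaw,label='nest')
s=monitor.read_state();print(s['qvel'].round(3),s['opening'],s['wrist_force'].round(1))
E
```

```text
nest target [ 525.6 -182.9   59. ] offset [-0.0014  0.0026 -0.0011] dr [-0.06 -0.03  0.01]
[ 0.001 -0.    -0.    -0.001  0.001  0.001  0.001] 27.596247953619738 [ 0.  -0.1 -1.8]
```

Call:
apply_moves([
  {"offset":[-0.001,0.0008,-0.0008],"dr":[0,0,0]},
  {"offset":[-0.001,0.0016,-0.0008],"dr":[0,0,0]},
  {"offset":[-0.001,0.0022,-0.0008],"dr":[0,0,0]},
  {"offset":[-0.001,0.0022,-0.0008],"dr":[0,0,0]},
])

```text
t: 15.75
position: [525.5, -183.1, 59.2]
orientation: [-1.181, 1.253, -1.253]
wrist_force: [-0.3, 0.2, 2.3]
opening: 28.0
```

```bash
python3 - <<'E'
from go import *
im=viewer.read_camera('side')[:,:,::-1]; cv2.imwrite('pics/s8.png',cv2.resize(im[80:200,220:340],None,fx=4,fy=4,interpolation=2))
E
```

```text
(no output)
```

View pics/s8.png

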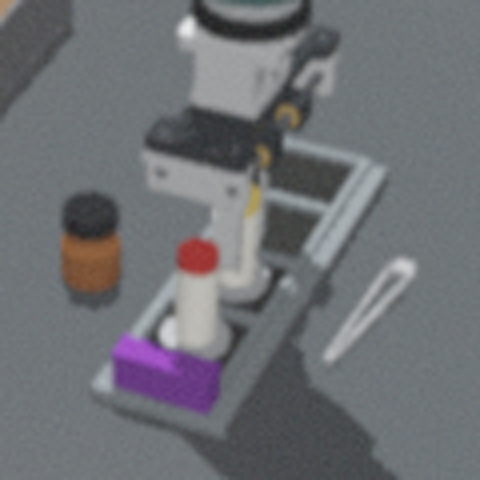

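The wrist force of +2.3 N shows the foot is down. Releasing yellow and going on to green.

Call:
apply_moves([
  {"offset":[0,0,0],"dr":[0,0,0]},
  {"offset":[0,0,0],"dr":[0,0,0]},
  {"offset":[0,0,0],"dr":[0,0,0]},
  {"offset":[0,0,0],"dr":[0,0,0]},
], grip=0.044)

```text
t: 16.2
position: [525.6, -183.3, 58.8]
orientation: [-1.181, 1.253, -1.253]
wrist_force: [0.2, -0.3, -0.4]
opening: 43.9
```

Call:
apply_moves([
  {"offset":[0,-0.02,0],"dr":[0,0,0]},
  {"offset":[0,-0.05,0],"dr":[0,0,0]},
  {"offset":[0,-0.09,0],"dr":[0,0,0]},
  {"offset":[0,-0.12,0],"dr":[0,0,0]},
  {"offset":[0,-0.125,0],"dr":[0,0,0]},
  {"offset":[0,-0.125,0],"dr":[0,0,0]},
])

```text
t: 16.8
position: [526.0, -183.3, 184.7]
orientation: [-1.18, 1.251, -1.254]
wrist_force: [0.3, -0.7, 0.7]
opening: 44.0
```

```bash
python3 - <<'E'
from go import *
xy,yaw=tgt('green','p',0); rel(xy,185,yaw,label='green')
s=monitor.read_state();print(s['position'],s['qvel'].round(3),s['opening'],s['wrist_force'].round(1))
im=viewer.read_camera('side')[:,:,::-1]; cv2.imwrite('pics/s9.png',cv2.resize(im[80:200,220:340],None,fx=4,fy=4,interpolation=2))
E
```

```text
green target [534.9 262.1 185. ] offset [-0.4452 -0.0006 -0.0174] dr [-0.12  8.48  0.02]
[ 525.98772441 -183.3015587   184.65066577] [ 0.001  0.04  -0.005  0.032 -0.001 -0.008  0.002] 43.972947704578566 [ 0.3 -0.7  0.7]
```

View pics/s9.png

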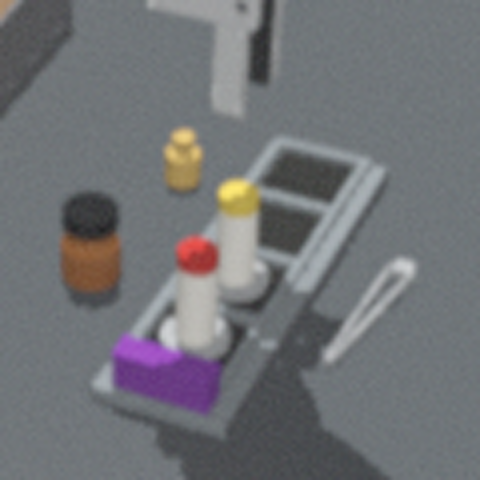

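Yellow is seated upright in its nest. Moving to green.

Call:
apply_moves([
  {"offset":[-0.04,0,-0.002],"dr":[0,1,0]},
  {"offset":[-0.09,0,-0.004],"dr":[0,2,0]},
  {"offset":[-0.14,0,-0.006],"dr":[0,3,0]},
  {"offset":[-0.19,0,-0.008],"dr":[0,4,0]},
  {"offset":[-0.24,0,-0.01],"dr":[0,5,0]},
  {"offset":[-0.29,0,-0.012],"dr":[0,6,0]},
  {"offset":[-0.34,0,-0.014],"dr":[0,7,0]},
  {"offset":[-0.39,0,-0.016],"dr":[0,8,0]},
  {"offset":[-0.425,0,-0.017],"dr":[0,8.5,0]},
  {"offset":[-0.445,0,-0.0175],"dr":[0,8.5,0]},
  {"offset":[-0.445,0,-0.0175],"dr":[0,8.5,0]},
  {"offset":[-0.445,0,-0.0175],"dr":[0,8.5,0]},
  {"offset":[-0.445,0,-0.0175],"dr":[0,8.5,0]},
  {"offset":[-0.445,0,-0.0175],"dr":[0,8.5,0]},
], grip=0.056)

```text
t: 18.25
position: [534.9, 259.5, 183.9]
orientation: [-1.103, 1.362, -1.364]
wrist_force: [-0.6, -0.2, -0.4]
opening: 56.2
```

```bash
python3 - <<'E'
from go import *
xy,yaw=tgt('green','p',0); rel(xy,66.5,yaw,label='green'); print(monitor.read_state()['qvel'].round(3))
E
```

```text
green target [534.9 262.1  66.5] offset [-0.0027  0.1174 -0.0005] dr [-0.01 -0.22  0.06]
[-0.003 -0.003 -0.009 -0.005 -0.001 -0.001 -0.003]
```

Call:
apply_moves([
  {"offset":[-0.001,0.03,0],"dr":[0,0,0]},
  {"offset":[-0.001,0.065,0],"dr":[0,0,0]},
  {"offset":[-0.001,0.095,0],"dr":[0,0,0]},
  {"offset":[-0.001,0.117,0],"dr":[0,0,0]},
  {"offset":[-0.001,0.117,0],"dr":[0,0,0]},
  {"offset":[-0.001,0.117,0],"dr":[0,0,0]},
  {"offset":[-0.001,0.117,0],"dr":[0,0,0]},
  {"offset":[-0.001,0.117,0],"dr":[0,0,0]},
  {"offset":[-0.001,0.117,0],"dr":[0,0,0]},
])

```text
t: 19.15
position: [535.2, 263.3, 68.0]
orientation: [-1.102, 1.36, -1.36]
wrist_force: [-0.6, -0.3, 0.6]
opening: 56.0
```

```bash
python3 - <<'E'
from go import *
xy,yaw=tgt('green','p',0); rel(xy,66.5,yaw,label='green'); print(monitor.read_state()['qvel'].round(3))
im=viewer.read_camera('side')[:,:,::-1]; cv2.imwrite('pics/s10.png',cv2.resize(im[180:320,140:280],None,fx=4,fy=4,interpolation=2))
E
```

```text
green target [534.9 262.1  66.5] offset [ 0.0013  0.0015 -0.    ] dr [-0.09 -0.02 -0.07]
[ 0.     0.007 -0.001  0.004 -0.    -0.002  0.   ]
```

View pics/s10.png

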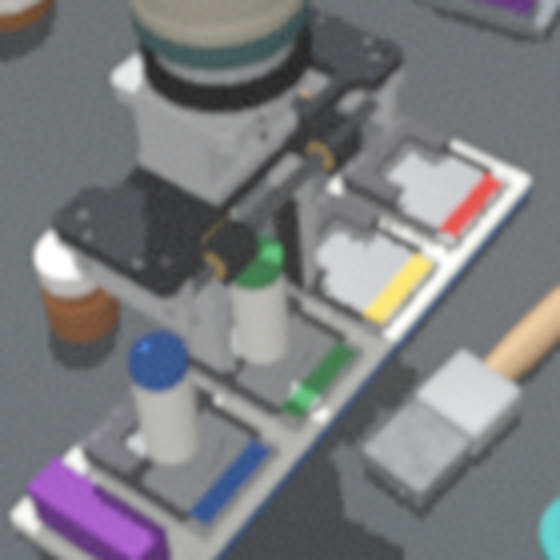

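Green is between the fingers.

Call:
apply_moves([
  {"offset":[0.001,0.0012,0],"dr":[0,0,0]},
  {"offset":[0.001,0.0012,0],"dr":[0,0,0]},
  {"offset":[0.001,0.0012,0],"dr":[0,0,0]},
  {"offset":[0.001,0.0012,0],"dr":[0,0,0]},
  {"offset":[0.001,0.0012,0],"dr":[0,0,0]},
  {"offset":[0.001,0.0012,0],"dr":[0,0,0]},
  {"offset":[0.001,0.0012,0],"dr":[0,0,0]},
], grip=0.0)

```text
t: 19.9
position: [534.3, 262.1, 65.6]
orientation: [-1.104, 1.36, -1.36]
wrist_force: [-0.4, -0.7, 0.2]
opening: 27.3
```

Call:
apply_moves([
  {"offset":[0,0,-0.003],"dr":[0,0,0]},
  {"offset":[0,0,-0.008],"dr":[0,0,0]},
  {"offset":[0,0,-0.013],"dr":[0,0,0]},
  {"offset":[0,0,-0.018],"dr":[0,0,0]},
  {"offset":[0,0,-0.023],"dr":[0,0,0]},
  {"offset":[0,0,-0.027],"dr":[0,0,0]},
  {"offset":[0,0,-0.027],"dr":[0,0,0]},
  {"offset":[0,0,-0.027],"dr":[0,0,0]},
  {"offset":[0,0,-0.027],"dr":[0,0,0]},
])

```text
t: 20.8
position: [508.1, 267.6, 65.7]
orientation: [-1.104, 1.36, -1.361]
wrist_force: [-0.3, 0.0, -1.5]
opening: 27.7
```

```bash
python3 - <<'E'
from go import *
xy,yaw=tgt('green','p',-27); rel(xy,66,yaw,label='slide'); 
xy,yaw=tgt('green','l',0); rel(xy,162,yaw,label='nest')
s=monitor.read_state();print(s['qvel'].round(3),s['opening'],s['wrist_force'].round(1))
im=viewer.read_camera('side')[:,:,::-1]; cv2.imwrite('pics/s11.png',cv2.resize(im[180:320,140:280],None,fx=4,fy=4,interpolation=2))
E
```

```text
slide target [508.5 267.7  66. ] offset [-0.0001 -0.0003  0.0004] dr [-0.01 -0.03 -0.  ]
nest target [ 521.4 -254.8  162. ] offset [ 0.5084 -0.0963  0.1207] dr [-0.01 -8.54  0.  ]
[ 0.004  0.001  0.    -0.     0.    -0.001  0.   ] 27.70589029854949 [-0.3  0.  -1.5]
```

View pics/s11.png

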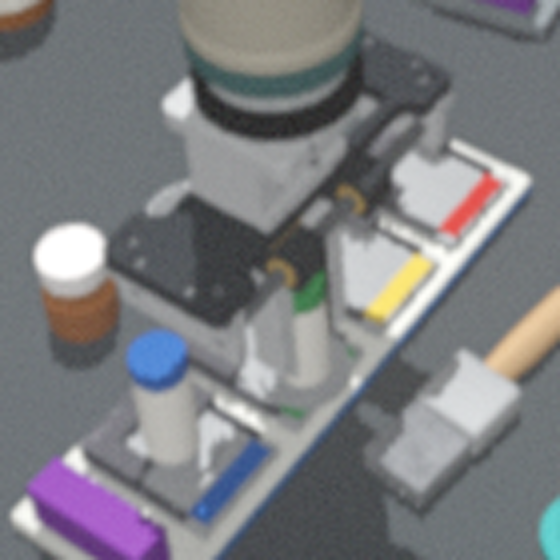

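Call:
apply_moves([
  {"offset":[0,-0.01,0],"dr":[0,0,0]},
  {"offset":[0,-0.035,0],"dr":[0,0,0]},
  {"offset":[0,-0.065,0],"dr":[0,0,0]},
  {"offset":[0.008,-0.088,0.002],"dr":[0,0,0]},
  {"offset":[0.025,-0.096,0.006],"dr":[0,-0.5,0]},
  {"offset":[0.055,-0.096,0.013],"dr":[0,-1,0]},
  {"offset":[0.093,-0.096,0.022],"dr":[0,-1.5,0]},
  {"offset":[0.133,-0.096,0.0315],"dr":[0,-2,0]},
  {"offset":[0.173,-0.096,0.041],"dr":[0,-2.7,0]},
  {"offset":[0.213,-0.096,0.0505],"dr":[0,-3.4,0]},
  {"offset":[0.253,-0.096,0.06],"dr":[0,-4.1,0]},
  {"offset":[0.293,-0.096,0.0695],"dr":[0,-4.8,0]},
  {"offset":[0.333,-0.096,0.079],"dr":[0,-5.5,0]},
  {"offset":[0.373,-0.096,0.0885],"dr":[0,-6.2,0]},
  {"offset":[0.413,-0.096,0.098],"dr":[0,-7,0]},
  {"offset":[0.45,-0.096,0.107],"dr":[0,-7.7,0]},
  {"offset":[0.48,-0.096,0.114],"dr":[0,-8.3,0]},
  {"offset":[0.498,-0.096,0.118],"dr":[0,-8.5,0]},
  {"offset":[0.507,-0.096,0.1203],"dr":[0,-8.5,0]},
  {"offset":[0.5085,-0.096,0.1207],"dr":[0,-8.5,0]},
])

```text
t: 22.85
position: [521.1, -255.9, 162.1]
orientation: [-1.18, 1.253, -1.255]
wrist_force: [-0.2, -0.0, -0.8]
opening: 27.7
```

Call:
apply_moves([
  {"offset":[0,0,0],"dr":[0,0,0]},
  {"offset":[0,0,0],"dr":[0,0,0]},
  {"offset":[0,0,0],"dr":[0,0,0]},
])

```text
t: 23.15
position: [521.6, -253.3, 161.8]
orientation: [-1.181, 1.251, -1.251]
wrist_force: [-0.2, 0.8, -1.2]
opening: 27.7
```

```bash
python3 - <<'E'
from go import *
xy,yaw=tgt('green','l',0); rel(xy,61,yaw,label='nest')
s=monitor.read_state();print(s['qvel'].round(3),s['opening'],s['wrist_force'].round(1))
E
```

```text
nest target [ 521.4 -254.8   61. ] offset [ 1.600e-03  1.008e-01 -1.000e-04] dr [ 0.    0.09 -0.04]
[ 0.001 -0.     0.005 -0.004  0.003 -0.001 -0.   ] 27.685443822374523 [-0.2  0.8 -1.2]
```

Call:
apply_moves([
  {"offset":[0,0.015,0],"dr":[0,0,0]},
  {"offset":[0,0.04,0],"dr":[0,0,0]},
  {"offset":[0,0.065,0],"dr":[0,0,0]},
  {"offset":[0,0.082,0],"dr":[0,0,0]},
  {"offset":[0,0.091,0],"dr":[0,0,0]},
  {"offset":[0,0.096,0],"dr":[0,0,0]},
  {"offset":[0,0.099,0],"dr":[0,0,0]},
  {"offset":[0,0.101,0],"dr":[0,0,0]},
  {"offset":[0,0.101,0],"dr":[0,0,0]},
  {"offset":[0,0.101,0],"dr":[0,0,0]},
])

```text
t: 24.15
position: [521.7, -255.0, 61.2]
orientation: [-1.18, 1.252, -1.253]
wrist_force: [0.9, 0.2, -1.2]
opening: 27.9
```

```bash
python3 - <<'E'
from go import *
xy,yaw=tgt('green','l',0); rel(xy,59,yaw,label='nest')
s=monitor.read_state();print(s['qvel'].round(3),s['opening'],s['wrist_force'].round(1))
E
```

```text
nest target [ 521.4 -254.8   59. ] offset [-0.0002  0.0022 -0.0003] dr [-0.06 -0.03  0.02]
[-0.    -0.     0.     0.    -0.001 -0.001 -0.001] 27.85129100246671 [ 0.9  0.2 -1.2]
```

Call:
apply_moves([
  {"offset":[0,0.0008,0],"dr":[0,0,0]},
  {"offset":[0,0.0014,0],"dr":[0,0,0]},
  {"offset":[0,0.002,0],"dr":[0,0,0]},
  {"offset":[0,0.002,0],"dr":[0,0,0]},
])

```text
t: 24.55
position: [521.5, -254.9, 59.6]
orientation: [-1.18, 1.252, -1.253]
wrist_force: [-1.4, 0.1, 5.9]
opening: 27.5
```

Foot is down (+5.9 N). Releasing.

Call:
apply_moves([
  {"offset":[0,-0.0005,0],"dr":[0,0,0]},
  {"offset":[0,-0.0005,0],"dr":[0,0,0]},
  {"offset":[0,-0.0005,0],"dr":[0,0,0]},
  {"offset":[0,-0.0005,0],"dr":[0,0,0]},
], grip=0.044)

```text
t: 24.95
position: [521.3, -254.8, 59.1]
orientation: [-1.181, 1.253, -1.253]
wrist_force: [0.1, -0.2, 0.7]
opening: 43.7
```

Call:
apply_moves([
  {"offset":[0,-0.02,0],"dr":[0,0,0]},
  {"offset":[0,-0.05,0],"dr":[0,0,0]},
  {"offset":[0,-0.09,0],"dr":[0,0,0]},
  {"offset":[0,-0.12,0],"dr":[0,0,0]},
  {"offset":[0,-0.125,0],"dr":[0,0,0]},
  {"offset":[0,-0.125,0],"dr":[0,0,0]},
])

```text
t: 25.55
position: [521.7, -255.0, 184.9]
orientation: [-1.18, 1.251, -1.254]
wrist_force: [0.5, -0.1, -1.1]
opening: 44.2
```

```bash
python3 - <<'E'
from go import *
xy,yaw=tgt('blue','p',0); rel(xy,185,yaw,label='blue')
s=monitor.read_state();print(s['position'],s['q'].round(2),s['qvel'].round(3),s['opening'],s['wrist_force'].round(1))
im=viewer.read_camera('side')[:,:,::-1]; cv2.imwrite('pics/s12.png',cv2.resize(im[80:200,220:340],None,fx=4,fy=4,interpolation=2))
E
```

```text
blue target [549.8 332.6 185. ] offset [-5.881e-01 -5.000e-04 -6.700e-03] dr [-0.1   8.48  0.03]
[ 521.70958877 -254.95463454  184.90153569] [ 0.38  0.58  0.05  1.77 -0.04  0.79 -1.19] [ 0.003  0.039 -0.002  0.031 -0.    -0.012  0.001] 44.18363724744745 [ 0.5 -0.1 -1.1]
```

View pics/s12.png

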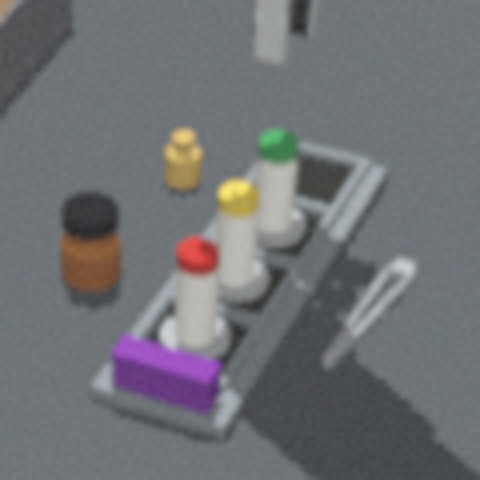

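Three crucibles are in place, all upright. Blue is next.

Call:
apply_moves([
  {"offset":[-0.04,0,0],"dr":[0,1,0]},
  {"offset":[-0.09,0,-0.001],"dr":[0,2,0]},
  {"offset":[-0.14,0,-0.002],"dr":[0,3,0]},
  {"offset":[-0.19,0,-0.002],"dr":[0,4,0]},
  {"offset":[-0.24,0,-0.003],"dr":[0,5,0]},
  {"offset":[-0.29,0,-0.003],"dr":[0,6,0]},
  {"offset":[-0.34,0,-0.004],"dr":[0,7,0]},
  {"offset":[-0.39,0,-0.005],"dr":[0,8,0]},
  {"offset":[-0.44,0,-0.005],"dr":[0,8.5,0]},
  {"offset":[-0.49,0,-0.006],"dr":[0,8.5,0]},
  {"offset":[-0.54,0,-0.007],"dr":[0,8.5,0]},
  {"offset":[-0.57,0,-0.007],"dr":[0,8.5,0]},
  {"offset":[-0.588,0,-0.007],"dr":[0,8.5,0]},
  {"offset":[-0.588,0,-0.007],"dr":[0,8.5,0]},
  {"offset":[-0.588,0,-0.007],"dr":[0,8.5,0]},
  {"offset":[-0.588,0,-0.007],"dr":[0,8.5,0]},
  {"offset":[-0.588,0,-0.007],"dr":[0,8.5,0]},
  {"offset":[-0.588,0,-0.007],"dr":[0,8.5,0]},
], grip=0.056)

```text
t: 27.4
position: [549.5, 331.1, 184.5]
orientation: [-1.103, 1.361, -1.362]
wrist_force: [0.6, 0.0, -0.9]
opening: 55.6
```

```bash
python3 - <<'E'
from go import *
xy,yaw=tgt('blue','p',0); rel(xy,66.5,yaw,label='blue'); print(monitor.read_state()['qvel'].round(3))
E
```

```text
blue target [549.8 332.6  66.5] offset [-1.50e-03  1.18e-01 -1.00e-04] dr [-0.02 -0.14  0.01]
[-0.006  0.002 -0.005 -0.006 -0.002  0.002 -0.003]
```

Call:
apply_moves([
  {"offset":[0,0.03,0],"dr":[0,0,0]},
  {"offset":[0,0.065,0],"dr":[0,0,0]},
  {"offset":[0,0.095,0],"dr":[0,0,0]},
  {"offset":[0,0.118,0],"dr":[0,0,0]},
  {"offset":[0,0.118,0],"dr":[0,0,0]},
  {"offset":[0,0.118,0],"dr":[0,0,0]},
  {"offset":[0,0.118,0],"dr":[0,0,0]},
  {"offset":[0,0.118,0],"dr":[0,0,0]},
  {"offset":[0,0.118,0],"dr":[0,0,0]},
], grip=0.047)

```text
t: 28.3
position: [549.7, 333.0, 67.5]
orientation: [-1.102, 1.36, -1.36]
wrist_force: [0.5, 0.1, 0.3]
opening: 46.8
```

```bash
python3 - <<'E'
from go import *
xy,yaw=tgt('blue','p',0); rel(xy,66.5,yaw,label='blue'); s=monitor.read_state();print(s['qvel'].round(3),s['wrist_force'])
im=viewer.read_camera('side')[:,:,::-1]; cv2.imwrite('pics/s13.png',cv2.resize(im[210:350,110:250],None,fx=4,fy=4,interpolation=2))
E
```

```text
blue target [549.8 332.6  66.5] offset [0.0004 0.001  0.0001] dr [-0.09 -0.02 -0.09]
[ 0.001  0.007 -0.003  0.004  0.001 -0.001  0.001] [0.52816636 0.12152869 0.33759531]
```

View pics/s13.png

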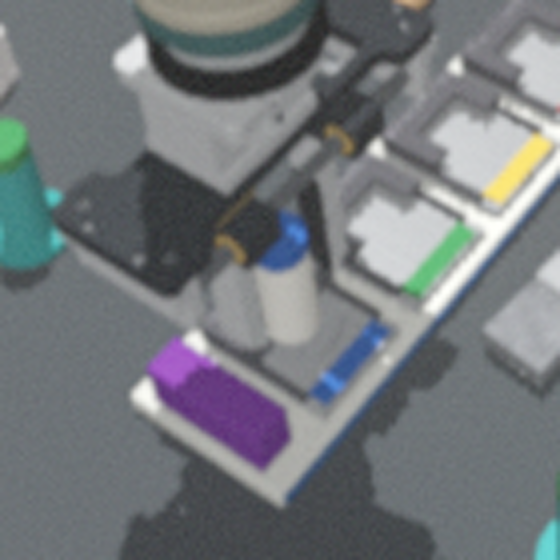

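Blue is between the fingers and clear of the block.

Call:
apply_moves([
  {"offset":[0,0.001,0],"dr":[0,0,0]},
  {"offset":[0,0.001,0],"dr":[0,0,0]},
  {"offset":[0,0.001,0],"dr":[0,0,0]},
  {"offset":[0,0.001,0],"dr":[0,0,0]},
  {"offset":[0,0.001,0],"dr":[0,0,0]},
  {"offset":[0,0.001,0],"dr":[0,0,0]},
  {"offset":[0,0.001,0],"dr":[0,0,0]},
], grip=0.0)

```text
t: 29.05
position: [549.0, 332.6, 65.2]
orientation: [-1.104, 1.36, -1.36]
wrist_force: [-0.9, -0.3, 0.1]
opening: 27.6
```

Call:
apply_moves([
  {"offset":[0,0,-0.003],"dr":[0,0,0]},
  {"offset":[0,0,-0.008],"dr":[0,0,0]},
  {"offset":[0,0,-0.013],"dr":[0,0,0]},
  {"offset":[0,0,-0.018],"dr":[0,0,0]},
  {"offset":[0,0,-0.023],"dr":[0,0,0]},
  {"offset":[0,0,-0.027],"dr":[0,0,0]},
  {"offset":[0,0,-0.027],"dr":[0,0,0]},
  {"offset":[0,0,-0.027],"dr":[0,0,0]},
  {"offset":[0,0,-0.027],"dr":[0,0,0]},
])

```text
t: 29.95
position: [522.2, 338.4, 65.2]
orientation: [-1.104, 1.361, -1.36]
wrist_force: [-1.2, -0.1, 1.3]
opening: 28.0
```

```bash
python3 - <<'E'
from go import *
xy,yaw=tgt('blue','p',-27); rel(xy,66,yaw,label='slide'); 
xy,yaw=tgt('blue','l',0); rel(xy,162,yaw,label='nest')
s=monitor.read_state();print(s['qvel'].round(3),s['opening'],s['wrist_force'].round(1))
im=viewer.read_camera('side')[:,:,::-1]; cv2.imwrite('pics/s14.png',cv2.resize(im[210:350,110:250],None,fx=4,fy=4,interpolation=2))
E
```

```text
slide target [523.3 338.1  66. ] offset [ 0.     -0.0008  0.0012] dr [ 0.04 -0.01  0.  ]
nest target [ 517.2 -326.7  162. ] offset [ 0.6518 -0.0969  0.1319] dr [ 0.04 -8.51 -0.  ]
[ 0.001  0.001  0.001 -0.002  0.002 -0.004 -0.001] 27.985134026070675 [-1.2 -0.1  1.3]
```

View pics/s14.png

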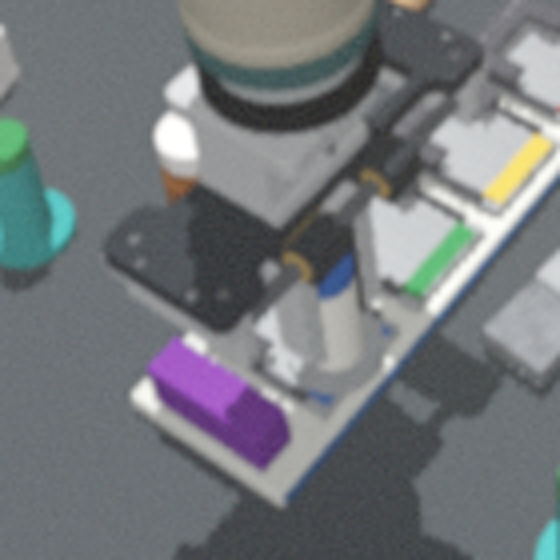

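Call:
apply_moves([
  {"offset":[0,-0.01,0],"dr":[0,0,0]},
  {"offset":[0,-0.035,0],"dr":[0,0,0]},
  {"offset":[0,-0.065,0],"dr":[0,0,0]},
  {"offset":[0.005,-0.088,0.001],"dr":[0,0,0]},
  {"offset":[0.02,-0.097,0.004],"dr":[0,-0.5,0]},
  {"offset":[0.05,-0.097,0.01],"dr":[0,-1,0]},
  {"offset":[0.09,-0.097,0.018],"dr":[0,-1.5,0]},
  {"offset":[0.13,-0.097,0.026],"dr":[0,-2,0]},
  {"offset":[0.17,-0.097,0.034],"dr":[0,-2.5,0]},
  {"offset":[0.21,-0.097,0.0425],"dr":[0,-3,0]},
  {"offset":[0.25,-0.097,0.0505],"dr":[0,-3.5,0]},
  {"offset":[0.29,-0.097,0.0585],"dr":[0,-4,0]},
  {"offset":[0.325,-0.097,0.066],"dr":[0,-4.5,0]},
  {"offset":[0.345,-0.097,0.07],"dr":[0,-5,0]},
  {"offset":[0.35,-0.097,0.071],"dr":[0,-5,0]},
  {"offset":[0.35,-0.097,0.071],"dr":[0,-5,0]},
])

```text
t: 31.6
position: [519.5, -20.0, 162.0]
orientation: [-1.149, 1.299, -1.299]
wrist_force: [-0.4, 0.6, -1.7]
opening: 27.5
```

```bash
python3 - <<'E'
from go import *
xy,yaw=tgt('blue','l',0); rel(xy,162,yaw,label='nest'); print(monitor.read_state()['position'])
E
```

```text
nest target [ 517.2 -326.7  162. ] offset [0.3046 0.     0.0352] dr [ 0.03 -3.66  0.01]
[519.45568007 -20.04567291 161.99063464]
```

Call:
apply_moves([
  {"offset":[0.012,0,0.0014],"dr":[0,0,0]},
  {"offset":[0.04,0,0.0046],"dr":[0,-0.5,0]},
  {"offset":[0.08,0,0.0092],"dr":[0,-1,0]},
  {"offset":[0.12,0,0.0139],"dr":[0,-1.5,0]},
  {"offset":[0.16,0,0.0185],"dr":[0,-2,0]},
  {"offset":[0.2,0,0.0231],"dr":[0,-2.5,0]},
  {"offset":[0.24,0,0.0277],"dr":[0,-3,0]},
  {"offset":[0.275,0,0.0318],"dr":[0,-3.5,0]},
  {"offset":[0.295,0,0.0341],"dr":[0,-3.5,0]},
  {"offset":[0.303,0,0.035],"dr":[0,-3.6,0]},
  {"offset":[0.303,0,0.035],"dr":[0,-3.6,0]},
  {"offset":[0.303,0,0.035],"dr":[0,-3.6,0]},
  {"offset":[0.303,0,0.035],"dr":[0,-3.6,0]},
])

```text
t: 32.9
position: [519.1, -321.7, 162.2]
orientation: [-1.182, 1.25, -1.248]
wrist_force: [0.4, -0.0, -0.4]
opening: 27.4
```

```bash
python3 - <<'E'
from go import *
xy,yaw=tgt('blue','l',0); rel(xy,61,yaw,label='nest'); s=monitor.read_state();print(s['qvel'].round(3),s['opening'],s['wrist_force'].round(1))
E
```

```text
nest target [ 517.2 -326.7   61. ] offset [ 0.0052  0.1012 -0.0016] dr [ 0.    0.25 -0.08]
[-0.001  0.     0.005 -0.003  0.003  0.     0.001] 27.436729079890963 [ 0.4 -0.  -0.4]
```

Call:
apply_moves([
  {"offset":[0.002,0.01,-0.0007],"dr":[0,0,0]},
  {"offset":[0.0037,0.035,-0.0014],"dr":[0,0,0]},
  {"offset":[0.0037,0.062,-0.0014],"dr":[0,0,0]},
  {"offset":[0.0037,0.08,-0.0014],"dr":[0,0,0]},
  {"offset":[0.0037,0.09,-0.0014],"dr":[0,0,0]},
  {"offset":[0.0037,0.096,-0.0014],"dr":[0,0,0]},
  {"offset":[0.0037,0.099,-0.0014],"dr":[0,0,0]},
  {"offset":[0.0037,0.101,-0.0014],"dr":[0,0,0]},
  {"offset":[0.0037,0.101,-0.0014],"dr":[0,0,0]},
  {"offset":[0.0037,0.101,-0.0014],"dr":[0,0,0]},
])

```text
t: 33.9
position: [517.2, -327.9, 61.8]
orientation: [-1.181, 1.25, -1.252]
wrist_force: [0.5, 0.0, -1.4]
opening: 27.8
```

```bash
python3 - <<'E'
from go import *
xy,yaw=tgt('blue','l',0); rel(xy,59,yaw,label='nest'); s=monitor.read_state();print(s['qvel'].round(3),s['opening'],s['wrist_force'].round(1))
E
```

```text
nest target [ 517.2 -326.7   59. ] offset [-0.0012  0.0028 -0.0001] dr [-0.06  0.07  0.03]
[ 0.     0.     0.001  0.002 -0.001 -0.001  0.001] 27.826370602164687 [ 0.5  0.  -1.4]
```

Call:
apply_moves([
  {"offset":[-0.001,0.0008,0],"dr":[0,0,0]},
  {"offset":[-0.001,0.0016,0],"dr":[0,0,0]},
  {"offset":[-0.001,0.0024,0],"dr":[0,0,0]},
  {"offset":[-0.001,0.0024,0],"dr":[0,0,0]},
])

```text
t: 34.3
position: [517.0, -326.6, 59.1]
orientation: [-1.181, 1.251, -1.251]
wrist_force: [-1.3, 0.5, 1.3]
opening: 28.0
```

Call:
apply_moves([
  {"offset":[0,0,0],"dr":[0,0,0]},
  {"offset":[0,0,0],"dr":[0,0,0]},
  {"offset":[0,0,0],"dr":[0,0,0]},
  {"offset":[0,0,0],"dr":[0,0,0]},
], grip=0.044)

```text
t: 34.7
position: [516.9, -326.7, 58.7]
orientation: [-1.182, 1.251, -1.251]
wrist_force: [0.4, -0.5, -0.3]
opening: 43.6
```

Call:
apply_moves([
  {"offset":[0,-0.02,0],"dr":[0,0,0]},
  {"offset":[0,-0.05,0],"dr":[0,0,0]},
  {"offset":[0,-0.09,0],"dr":[0,0,0]},
  {"offset":[0,-0.13,0],"dr":[0,0,0]},
  {"offset":[-0.04,-0.16,0],"dr":[0,0,0]},
  {"offset":[-0.08,-0.16,0],"dr":[0,0,0]},
  {"offset":[-0.13,-0.16,0],"dr":[0,0,0]},
  {"offset":[-0.18,-0.16,0],"dr":[0,0,0]},
  {"offset":[-0.23,-0.16,0],"dr":[0,0,0]},
  {"offset":[-0.28,-0.16,0],"dr":[0,0,0]},
  {"offset":[-0.33,-0.16,0],"dr":[0,0,0]},
  {"offset":[-0.38,-0.16,0],"dr":[0,0,0]},
  {"offset":[-0.43,-0.16,0],"dr":[0,0,0]},
  {"offset":[-0.46,-0.16,0],"dr":[0,0,0]},
  {"offset":[-0.48,-0.16,0],"dr":[0,0,0]},
  {"offset":[-0.48,-0.16,0],"dr":[0,0,0]},
  {"offset":[-0.48,-0.16,0],"dr":[0,0,0]},
  {"offset":[-0.48,-0.16,0],"dr":[0,0,0]},
])

```text
t: 36.5
position: [544.5, 150.3, 218.8]
orientation: [-1.181, 1.253, -1.254]
wrist_force: [-0.1, -0.3, -0.2]
opening: 44.0
```

```bash
python3 - <<'E'
from m import *
q=np.load('load.npy');ims=[]
c,s=np.cos(q[2]),np.sin(q[2])
for cam in('top','side'):
    im=viewer.read_camera(cam)[:,:,::-1].copy();cv2.imwrite(f'pics/{cam}_end.png',im)
    ims.append(cv2.resize(im[150:240,260:390] if cam=='top' else im[90:190,225:345],(390,300),interpolation=2))
    for col in('red','yellow','green','blue'):
        for a,ce,b in blobs(im,col,minA=30,smin=110):
            w=onz(cam,ce,88 if cam=='top' else 83)
            d=w[:2]-q[:2]; x,y=c*d[0]+s*d[1],-s*d[0]+c*d[1]
            if abs(x)<60 and abs(y)<180: print(cam,col,a,'rack x,y',round(x,1),round(y,1))
cv2.imwrite('pics/end.png',np.hstack(ims))
s=monitor.read_state();print(s['qvel'].round(3),s['position'],s['wrist_force'].round(1))
E
```

```text
top red 97 rack x,y -0.9 106.8
top yellow 98 rack x,y -0.5 35.0
top green 86 rack x,y -0.9 -35.8
top blue 92 rack x,y -1.2 -107.3
side red 75 rack x,y 0.6 108.3
side yellow 67 rack x,y 1.0 37.0
side green 47 rack x,y 0.7 -35.8
side blue 53 rack x,y 0.4 -108.1
[-0.002  0.001 -0.007 -0.004 -0.001 -0.    -0.   ] [544.56690797 150.61028076 218.88697639] [ 0.5 -0.7  0.2]
```

View pics/end.png

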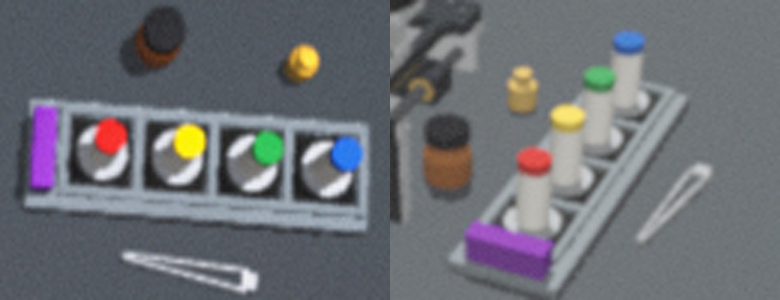

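All four stand centred and upright, red, yellow, green, blue going away from the violet block. The arm is clear.

```bash
python3 -c "
from rig import ticket; print(ticket.finish_job())"
```

```text
the job is handed in; nothing more can be done
None
```

I moved all four crucibles into the loading rack in reverse order and handed the job in at about 37 s of the 104 s limit. Going away from the loading rack's violet block they now stand red, yellow, green, blue; on the preparation rack the order was blue, green, yellow, red. For each one I gripped the body, slid it 27 mm forward clear of the lip, lifted it, carried it over and set it down until the wrist force showed contact.

In the last pictures from both cameras, every cap lies within about 1.5 mm of its nest centre in x and y. All four look upright, and the gripper is open and well clear. The two cameras differed by 1 to 2 mm, which is within their calibration error. No check failed. The largest wrist force I read was about 7 N, and readings were taken only at the end of each move. I measured neither final height nor tilt; I only judged them by eye.

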